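# Load and pin the changeover cart

### The arm

A 7-joint arm with a two-finger parallel gripper is mounted at the origin on a cart in front of the work surface, level with it; the furniture and walls round the work are solid. World frame = base frame: x ahead of the robot, y to its left, z up, the work surface at z = 0. Lengths are in m, angles in rad, forces in N, time in s.
With the tool pointing down it reaches from about 0.35 to 0.9 m from the base axis. Payload 8.1 kg.
Tool frame: the origin (TCP) lies where the fingers leave the gripper's body, on its centre line; the fingertips stand 66 mm ahead of it and the grasp point (between the pads) lies 47 mm ahead of it (arm.tip_reach is the distance from the TCP to the fingertips, in m); z points along the fingers, y is the direction in which the jaws open and shut (so a half turn about z gives the same grasp; the last joint's range is limited). The gripper opens to 92 mm and grips with 3 to 60 N. Pads are 19 mm wide; open, the fingers measure 130 mm over their backs; the gripper's body (75 mm by 190 mm) begins 47 mm behind the grasp point.
Start: joints at [-1.218, 0.434, 0.025, 1.573, -0.012, 1.134, -0.075], TCP at [0.275, 0.561, 0.292] pointing down, gripper open.
Joint ranges: [-2.62, 2.62], [-0.44, 2.09], [-1.27, 1.32], [0.08, 2.57], [-1.32, 4.46], [0.12, 2], [-2.74, 2.74]. Speed limits (rad/s): [2.22, 2.22, 3.01, 3.01, 3.14, 3.14, 3.14].

### API

Orientations are given as a rotation vector (axis times angle).
In Python, from cell import arm gives the robot as it stands.
- The arm moves only by the tool carry_out, never from a script. Its argument "plan" is a list of rows, each a list of 5 numbers: the shift along the world's x, y, z in cm, then the turn about the world's z in rad, then the finger opening in cm, from 0 to 9.18. In form: [[tx, ty, tz, spin, fingers], ...]. A call has 1 to 20 rows; each row is the pose to reach, as a shift and turn from the pose measured when the call began; what a row does not reach only later rows make up. A row lasts 1/10 s, in which the tool goes at most 50 mm and 8.59 degrees, less where a joint would pass 70% of its speed; a pose out of reach is approached as far as the arm can. A call with a gripper value outside its range is refused whole. The fingers move at their own pace and stop on an object; "squeeze" is the grip in N (left out, the last holds). Time passes only in rows, so rows that repeat a pose let the fingers close. It gives the time, the measured TCP pose, the force and the opening at its end, in the units of the state.
- arm.observe(): the state, without advancing time (a new reading comes with each control period).
- arm.get_image(name): name is "scene" or "top" or "wrist"; returns (picture, depth): 420x560x3 uint8, red, green, blue; 420x560 float32, m along the optical axis (not along the pixel's ray), 0 where there is no reading.
- arm.get_calibration(name): a dict with "intrinsics" (3x3 intrinsics, pixels), "rvec" (rotation vector, rad) and "tvec" (3), from world to camera coordinates, as OpenCV has them; the wrist camera has in their place "tool_from_camera" (4x4, takes a point from camera to tool coordinates, whose origin is the TCP and whose axes are the flange's). Camera axes: x right, y down, z forward; pixel columns grow to the right and rows downward; lengths in m; the calibration is good to about 2 mm. The wrist camera is an equidistant fisheye: a pixel r from the principal point sees the ray r / f radians off the axis. A picture is of the moment at which its call begins: read the wrist's pose just before it. get_calibration takes no time and is no camera call.
- arm.sign_off(): hands the job in, once; it reports no verdict.
The state is a dict: "clock": time; "joints": joint angles; "dq": joint speeds; "joint_efforts": joint torques, N m; "position": TCP position; "ee_rot": TCP orientation; "force": force on the tool from outside, world axes, zero at the start; "ft_torque": the same for the moment, N m; "width": opening from 0.0 (shut) to 1.0 (fully open).
Only numpy, scipy, OpenCV 4.12 (cv2) and the standard library are available. Lean on these libraries where they do the work, as an engineer would, in place of code of your own. Each camera call takes 0.05 s, during which the arm holds its last target. There are 200 camera calls.

### The job

Make the changeover cart ready to roll: set every core chuck on a spindle of the storage rail, flat on its plate with the dog peg in the chuck's notch, and lock all three spindles, an empty one too, by pushing a spring cotter's straight leg through the cross hole above the chuck until the bow snaps round the spindle. Also stand the small two-part tray inside its taped outline. Leave the other things on the cart where they are.

Things in the scene. Friction and masses are not known exactly. Their poses are not given: they have to be found in the camera images.
- rail: Storage rail, fixed on the cart: grey plate 90 (x) x 250 (y) x 12 mm with three like upright steel spindles in a row along its y, 90 mm apart (y = -90, 0, 90). Origin: centre of the plate's underside; x points roughly away from the robot. Spindles: 18 mm thick, tapered noses ending 64 mm above the underside, each with a cross hole along x (hole1) and a dog peg before it (seat1).
- seat1 (a point): Spindle 1 (rail y = -90 mm): point on its axis on the plate's top face; a fully seated chuck has its origin here. Axes as the rail's. On the plate before each spindle, 27 mm from its axis on the -x (robot) side, stands its dog peg, 6 mm thick, 7.5 mm tall, top tapered.
- seat2 (a point): As seat1, for spindle 2 (rail y = 0).
- seat3 (a point): As seat1, for spindle 3 (rail y = 90 mm).
- hole1 (a point): Centre of spindle 1's cross hole, 36 mm above seat1. The hole runs along the rail's x right through the spindle, 7 mm wide and 6.4 mm high, countersunk to 11 mm at both mouths.
- hole2 (a point): As hole1, for spindle 2.
- hole3 (a point): As hole1, for spindle 3.
- chuck1: Core chuck (two or three are present, all alike), aluminium, 31 mm tall, 0.11 kg: a round flange 66 mm across, 10 mm thick, and above it a hub 40 mm across, 21 mm high; a through bore 21 mm wide. One open notch, 11 mm wide, is cut in the flange's rim on the chuck's -x side, in as far as the hub. Origin: centre of the underside, z up.
- chuck2: As chuck1. A chuck is seated when its flange lies flat on the rail's plate with the dog peg in its notch, its axes then as the rail's; otherwise it stops 7.5 mm high, on the peg.
- chuck3: As chuck1.
- clip1: Spring cotter (three, all alike), steel wire 4 mm thick, 0.04 kg, lying flat, its two faces alike. Origin: centre of its double-wound loop, the part to grip: 26 mm long (x), 20 mm wide (y, flat sides), 8 mm thick (z). From the loop a straight leg runs along +x at y = -8 mm to its tip at x = 64 mm; beside it, towards +y, runs the sprung bow (see clip2).
- clip2: As clip1. The bow's belly fits round a spindle at x = 34 mm; its throat is at x = 43 mm, its flared end at x = 55 mm. With the leg in a cross hole, pushing along +x makes the bow ride over the spindle (about 6 to 12 N) and snap shut; the chuck's hub passes under it, and the loop then ends 21 mm from the spindle's axis.
- clip3: As clip1.
- clip1_eye (a point): Point on the axis of clip1's straight leg that lies at the centre of the cross hole when it is home (clip x = 34, y = -8, z = 0 mm). Axes as the clip's.
- clip1_bow (a joint): Opening of clip1's sprung bow, rad: 0 at rest and when snapped round a spindle, about 0.07 while its throat rides over a spindle. Spring 3.2 N m/rad.
- clip2_eye (a point): Point on the axis of clip2's straight leg that lies at the centre of the cross hole when it is home (clip x = 34, y = -8, z = 0 mm). Axes as the clip's.
- clip2_bow (a joint): Opening of clip2's sprung bow, rad: 0 at rest and when snapped round a spindle, about 0.07 while its throat rides over a spindle. Spring 3.2 N m/rad.
- clip3_eye (a point): Point on the axis of clip3's straight leg that lies at the centre of the cross hole when it is home (clip x = 34, y = -8, z = 0 mm). Axes as the clip's.
- clip3_bow (a joint): Opening of clip3's sprung bow, rad: 0 at rest and when snapped round a spindle, about 0.07 while its throat rides over a spindle. Spring 3.2 N m/rad.
- tray: Small grey two-part tray with dowel pins and washers (fixed in it), 65 (x) x 100 (y) x 36 mm, 0.12 kg, walls 3 mm; grasp across the 65 mm side (x). Origin: centre of the underside.
- outline: The tray's marked place: a rectangle of yellow tape, flat on the cart, fixed; inside 94 (x) x 129 (y) mm, tape 12 mm wide. Origin: its centre; axes as the tray's when the tray stands in it (either way round).
- screw_jar: Jar with a black lid, 59 mm across, 64 mm tall, at the cart's left. Leave alone.
- oil_dropper: Oil dropper bottle, 36 mm across, 97 mm tall, at the cart's far edge. Leave alone.
- scissors: Scissors with red handles, 62 x 177 x 10 mm, lying at the cart's far right. Leave alone.

How it is judged:
By the outcome, as a careful person would: the job done as asked, in the order asked, and still so for the second after the job is handed in, with the robot touching nothing.
Of chuck1, chuck2, chuck3 only 2 to 3 are there at a start; the rules pass over those that are not, and their reading is None.
At some moment in a run one of chuck1, chuck2, chuck3 may be knocked a few centimetres aside while the robot is not near it.
Once in a run the grip may slacken for a moment while it holds something.
It also fails if it takes over 210 s, if anything falls off the work surface, if the arm or the gripper's body presses on something with over 40 N, if the wrist force passes 120 N, or if a joint passes its speed limit or range.

## Working session

There is one attempt and no reset: what is moved stays moved. The work goes in short steps, Python scripts to look and compute and a tool call to move; the robot and the scene stay as the last step left them, time stands still between calls to the robot, and variables do not carry over. Pictures are saved under pics/ and viewed, about 12 in all and at most 16, crops included, and the job is handed in when it is done.

Besides the shell and the picture viewer there is one more tool, called after ">>>" as name(argument=value, ...) on one line, values as JSON. carry_out: Moves the arm, as the interface text tells. Its arguments: {"type":"object","properties":{"plan":{"type":"array"},"squeeze":{"type":"number"}},"required":["plan"]}

```bash
ls; mkdir -p pics; cat > h.py <<'E'
import numpy as np, cv2
from cell import arm
from scipy.spatial.transform import Rotation as R
def grab(name,save=None):
    s=arm.observe(); im,d=arm.get_image(name)
    if save: cv2.imwrite(f'pics/{save}.png',im[...,::-1])
    return s,im,d
def pts(name,d,s=None):
    c=arm.get_calibration(name);K=np.array(c['intrinsics'])
    v,u=np.mgrid[:d.shape[0],:d.shape[1]]
    x=(u-K[0,2])/K[0,0];y=(v-K[1,2])/K[1,1]
    if name=='wrist':
        r=np.hypot(x,y);t=np.tan(np.minimum(r,1.5))/np.maximum(r,1e-9);x=x*t;y=y*t
        P=np.stack([x*d,y*d,d],-1);T=np.array(c['tool_from_camera'])
        P=P@T[:3,:3].T+T[:3,3]
        return P@R.from_rotvec(s['ee_rot']).as_matrix().T+np.array(s['position'])
    P=np.stack([x*d,y*d,d],-1);M=R.from_rotvec(np.ravel(c['rvec'])).as_matrix()
    return (P-np.ravel(c['tvec']))@M
E
python3 - <<'E'
from h import *
s,im,d=grab('top','top0');np.save('top0.npy',np.dstack([im,pts('top',d)]))
s2,im2,d2=grab('scene','scene0')
print(s);print({k:arm.get_calibration('top')[k] for k in('intrinsics','rvec','tvec')});print(arm.get_calibration('wrist'))
E
```

```text
pics
{'clock': 0.0, 'joints': array([-1.21759477,  0.43523037,  0.02498236,  1.57411643, -0.011629  ,
        1.13397619, -0.0750596 ]), 'dq': array([-0.00145175, -0.00250178, -0.00097003, -0.00043066, -0.00086587,
       -0.00020117,  0.00055001]), 'joint_efforts': array([-6.25021221e-04, -6.67867827e+01,  9.84555557e-01, -3.14443946e+01,
       -6.05618348e-02,  4.30608855e-02,  1.49173675e-04]), 'position': array([0.27497322, 0.56080217, 0.29143292]), 'ee_rot': array([-7.09812761e-01, -3.06010883e+00,  2.46123710e-03]), 'force': array([ 0.06171866, -0.36725029,  0.70674229]), 'ft_torque': array([-0.00785183, -0.01675786, -0.00876897]), 'width': 1.0007625730937975}
{'intrinsics': array([[521.28038271,   0.        , 275.19246211],
       [  0.        , 521.28038271, 213.07915408],
       [  0.        ,   0.        ,   1.        ]]), 'rvec': array([ 2.15729539, -2.12323623,  0.17491839]), 'tvec': array([-0.03992464,  0.54773775,  1.10152046])}
{'intrinsics': array([[325.1922621 ,   0.        , 272.69119762],
       [  0.        , 325.1922621 , 204.34837556],
       [  0.        ,   0.        ,   1.        ]]), 'tool_from_camera': array([[-6.36448923e-04, -9.56642793e-01, -2.91263045e-01,
         7.96993675e-02],
       [ 9.99999702e-01, -7.36266420e-04,  2.33106233e-04,
         2.11609816e-03],
       [-4.37446597e-04, -2.91262810e-01,  9.56642976e-01,
        -9.27163738e-02],
       [ 0.00000000e+00,  0.00000000e+00,  0.00000000e+00,
         1.00000000e+00]])}
```

View pics/top0.png

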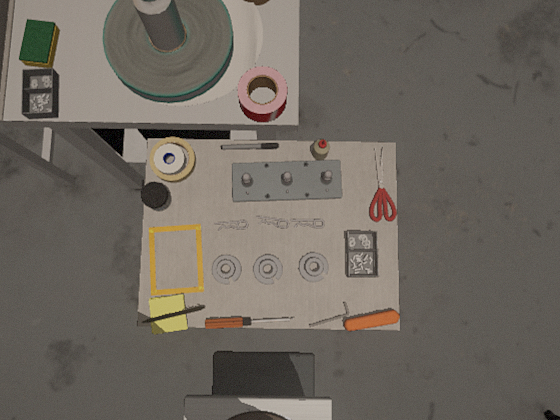

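View pics/scene0.png

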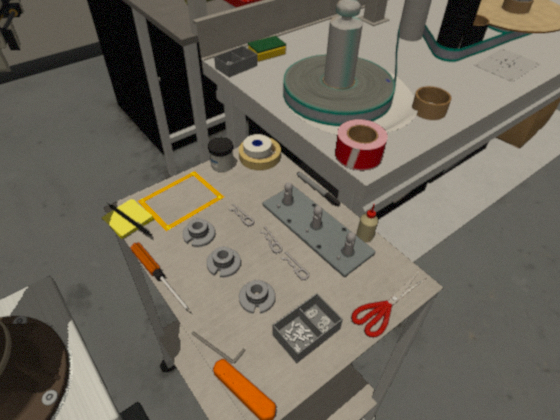

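```bash
python3 - <<'E'
from h import *
A=np.load('top0.npy');P=A[...,3:]
for n,(u,v) in dict(ch1=(227,268),ch2=(267,268),ch3=(314,266),sp1=(327,176),sp2=(286,178),sp3=(246,178),c1=(231,225),c2=(270,221),c3=(307,222),tray=(361,254),trayrim=(347,240),out=(176,259),tbl=(210,240)).items(): print(n,P[v,u].round(3))
im=A[120:345,130:410,:3].astype(np.uint8)
cv2.imwrite('pics/crop.png',cv2.resize(im[...,::-1],None,fx=2.66,fy=2.66,interpolation=cv2.INTER_CUBIC))
E
```

```text
ch1 [ 0.429  0.075 -0.001]
ch2 [ 0.43  -0.015  0.002]
ch3 [ 0.437 -0.121 -0.003]
sp1 [ 0.629 -0.143  0.064]
sp2 [ 0.623 -0.054  0.062]
sp3 [0.622 0.034 0.062]
c1 [0.526 0.068 0.004]
c2 [ 0.537 -0.02  -0.002]
c3 [ 0.536 -0.104 -0.001]
tray [ 0.465 -0.225  0.006]
trayrim [ 0.493 -0.191  0.025]
out [0.447 0.19  0.003]
tbl [ 0.491  0.115 -0.001]
```

>>> carry_out(plan=[[0,0,5,0,9],[3,-10,10,0.05,9],[5,-20,12,0.1,9],[8,-30,14,0.2,9],[10,-40,14,0.3,9],[11,-48,14,0.4,9],[12,-52,14,0.46,9],[12,-52,14,0.46,9],[12,-52,14,0.46,9],[12,-52,14,0.46,9],[12,-52,14,0.46,9],[12,-52,14,0.46,9],[12,-52,14,0.46,9],[12,-52,14,0.46,9]])

```text
clock: 1.5
position: [0.3949, 0.04, 0.4315]
ee_rot: [-0.002, 3.142, -0.001]
force: [0.4, 0.3, -0.3]
width: 0.98
```

```bash
python3 - <<'E'
from h import *
s,im,d=grab('wrist');np.savez('w0.npz',im=im,d=d,P=pts('wrist',d,s))
cv2.imwrite('pics/w0.png',cv2.resize(im[...,::-1],None,fx=1.42,fy=1.42,interpolation=cv2.INTER_CUBIC))
print(s['position'],s['clock'])
E
```

```text
[0.39489695 0.04003783 0.43150832] 1.5
```

View pics/w0.png

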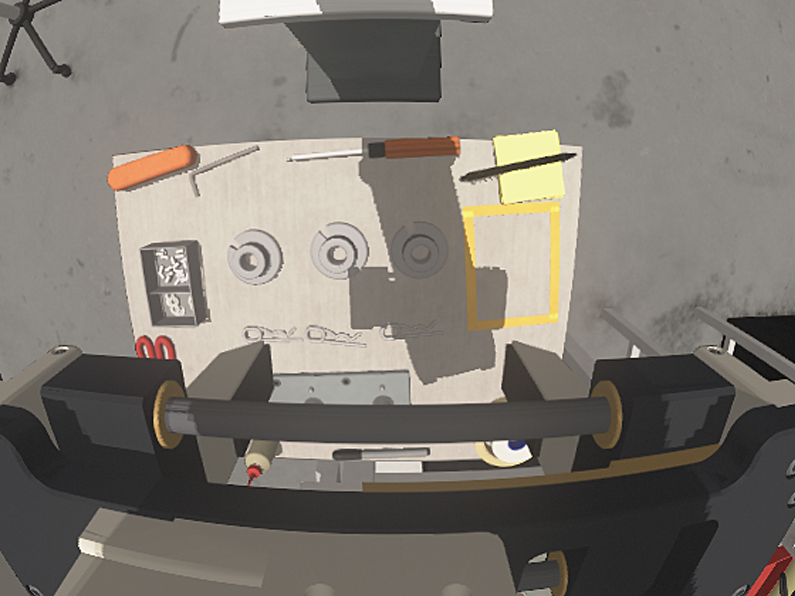

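>>> carry_out(plan=[[4,-2,-4,0,9],[8,-4,-8,0,9],[12,-6,-12,0,9],[13.5,-6,-14,0,9],[13.5,-6,-14,0,9],[13.5,-6,-14,0,9],[13.5,-6,-14,0,9],[13.5,-6,-14,0,9]])

```text
clock: 2.35
position: [0.5296, -0.018, 0.2928]
ee_rot: [-0.008, 3.14, 0.0]
force: [-1.2, 0.3, -0.3]
width: 0.982
```

```bash
cat >> h.py <<'E'
def ortho(s,im,x0,x1,y0,y1,z,mm=1.0):
    """top-down rectified at plane z: rows = x1->x0 (far up), cols = y1->y0 (left up)"""
    c=arm.get_calibration('wrist');K=np.array(c['intrinsics']);T=np.array(c['tool_from_camera'])
    xs=np.arange(x1,x0,-mm/1e3);ys=np.arange(y1,y0,-mm/1e3)
    X,Y=np.meshgrid(xs,ys,indexing='ij');P=np.stack([X,Y,np.full_like(X,z)],-1)
    u,v=project(s,P,K,T)
    return cv2.remap(im,u.astype(np.float32),v.astype(np.float32),cv2.INTER_CUBIC)
def project(s,P,K,T):
    Q=(P-np.array(s['position']))@R.from_rotvec(s['ee_rot']).as_matrix()
    Q=(Q-T[:3,3])@T[:3,:3]
    r=np.hypot(Q[...,0],Q[...,1]);th=np.arctan2(r,Q[...,2])/np.maximum(r,1e-9)
    return K[0,0]*Q[...,0]*th+K[0,2],K[1,1]*Q[...,1]*th+K[1,2]
E
python3 - <<'E'
from h import *
s,im,d=grab('wrist','w1raw');P=pts('wrist',d,s);np.savez('w1.npz',im=im,P=P)
print(s['position'],s['ee_rot'])
o=ortho(s,im,.36,.60,-.27,.13,0.004,.5)
cv2.imwrite('pics/o1.png',o[...,::-1])
# chucks: hub top ring z~31mm, flange top z~10mm
for c in [(.43,.075),(.43,-.015),(.437,-.121)]:
    q=P[(np.hypot(P[...,0]-c[0],P[...,1]-c[1])<.05)]
    for lo,hi in((.027,.035),(.007,.014)):
        r=q[(q[:,2]>lo)&(q[:,2]<hi)][:,:2].astype(np.float32)
        print(c,lo,len(r),cv2.minEnclosingCircle(r),r.mean(0))
E
```

```text
[ 0.52957308 -0.01796941  0.29281205] [-8.36650511e-03  3.13974269e+00  1.77355987e-04]
(0.43, 0.075) 0.027 711 ((0.42591530084609985, 0.07761567831039429), 0.020283665508031845) [0.4259962  0.07727909]
(0.43, 0.075) 0.007 1284 ((0.42556634545326233, 0.07795064896345139), 0.03344327583909035) [0.427884   0.07465255]
(0.43, -0.015) 0.027 749 ((0.4267960786819458, -0.014185065403580666), 0.020279819145798683) [ 0.42666903 -0.01419949]
(0.43, -0.015) 0.007 1457 ((0.42666926980018616, -0.014552629552781582), 0.0335102304816246) [ 0.42856345 -0.01368961]
(0.437, -0.121) 0.027 712 ((0.43297863006591797, -0.1157883033156395), 0.020288169384002686) [ 0.43314606 -0.11521582]
(0.437, -0.121) 0.007 1308 ((0.43337997794151306, -0.11602352559566498), 0.03341260924935341) [ 0.43442672 -0.11105075]
```

View pics/o1.png

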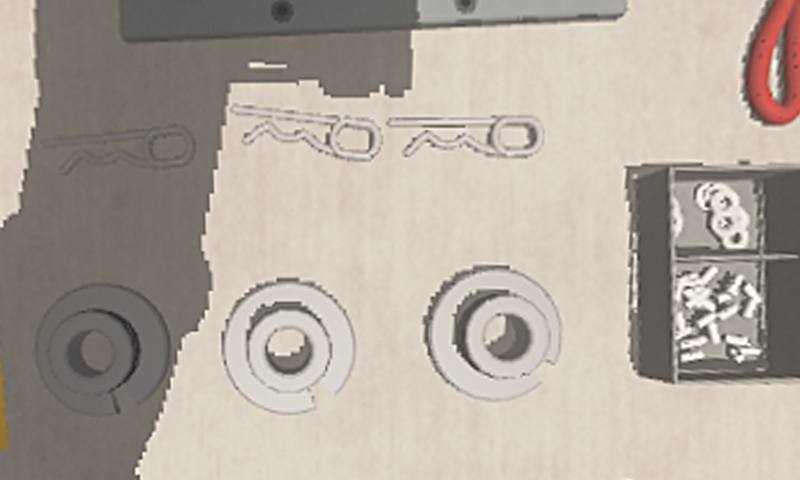

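```bash
cat >> h.py <<'E'
from scipy.spatial import cKDTree
from scipy.optimize import minimize
def notch(P,c):
    q=P[...,:3].reshape(-1,3);dx=q[:,0]-c[0];dy=q[:,1]-c[1];r=np.hypot(dx,dy)
    m=(r>.0235)&(r<.0325);a=np.degrees(np.arctan2(dy[m],dx[m]));z=q[m,2]
    low=a[(z<.004)&(r[m]<.0315)]
    h,_=np.histogram(low,36,(-180,180));hh,_=np.histogram(a[(z>.006)&(z<.015)],36,(-180,180))
    return low,h,hh
def chuck(P,c,z0=0):
    q=P.reshape(-1,3);q=q[np.hypot(q[:,0]-c[0],q[:,1]-c[1])<.05]
    o=[]
    for lo,hi in((.027,.035),(.007,.014)):
        r=q[(q[:,2]>lo+z0)&(q[:,2]<hi+z0)][:,:2].astype(np.float32);o+=list(cv2.minEnclosingCircle(r))
    return np.round(o[0],4),round(o[1],4),np.round(o[2],4),round(o[3],4)
t=np.linspace(0,1,30)
_a=np.linspace(np.pi/2,3*np.pi/2,20)
MOD=np.vstack([np.c_[64*t,-8+0*t],np.c_[-3+8*np.cos(_a),8*np.sin(_a)],np.c_[-3+6*t,8+0*t],np.c_[3-8*np.cos(_a),8*np.sin(_a)]])/1e3
def clipfit(P,g,th0,zmin=.002,zmax=.012):
    q=P.reshape(-1,3);q=q[(np.hypot(q[:,0]-g[0],q[:,1]-g[1])<.085)&(q[:,2]>zmin)&(q[:,2]<zmax)][:,:2]
    k=cKDTree(q)
    def f(v):
        c,s=np.cos(v[2]),np.sin(v[2]);X=MOD@np.array([[c,s],[-s,c]])+v[:2]
        dd=k.query(X)[0];return np.minimum(dd,.006).mean()*1e3
    best=min((minimize(f,[g[0]+a,g[1]+b,th0+e],method='Nelder-Mead',options=dict(initial_simplex=np.array([g[0]+a,g[1]+b,th0+e])+np.array([[0,0,0],[.004,0,0],[0,.004,0],[0,0,.1]]))) for a in(-.003,.003) for b in(-.003,.003) for e in (-.08,.08)),key=lambda r:r.fun)
    return best.x.round(4),round(best.fun,3),len(q)
E
python3 - <<'E'
from h import *
w=np.load('w1.npz');P=w['P']
for c in [(.4258,.0777),(.4267,-.0143),(.4332,-.1158)]:
    low,h,hh=notch(P,c);print(c);print('low',h);print('hi ',hh)
for col,row,th in((169,146,1.68),(357,139,1.45),(518,136,1.57)):
    print(clipfit(P,(.6-.0005*row,.13-.0005*col),th))
print(arm.observe()['joints'].round(2))
E
```

```text
(0.4258, 0.0777)
low [ 1 28 17  0  0  0  0  0  0  0  0  0  0  0  0  0  0  0  0  0  0  0  0  0
  0  0  0  0  0  0  0  0  0  0  0  0]
hi  [32 11  0 26 35 30 32 32 33 32 32 36 31 32 33 31 33 33 30 31 28 29 29 29
 24 23 22 20 23 21 21 24 24 30 31 31]
(0.4267, -0.0143)
low [ 0  0 18 26  8  0  0  0  0  0  0  0  0  0  0  0  0  0  0  0  0  0  0  0
  0  0  0  0  0  0  0  0  0  0  0  0]
hi  [31 33 13  0 21 34 32 34 31 36 32 34 33 33 34 33 32 34 28 34 33 32 33 34
 33 33 30 36 32 34 33 34 31 33 32 31]
(0.4332, -0.1158)
low [0 0 0 0 4 7 3 0 0 0 0 0 0 0 0 0 0 0 0 0 0 0 0 0 0 0 0 0 0 0 0 0 0 0 0 0]
hi  [32 28 28 27  9  0 12 15 22 19 21 24 24 30 29 30 29 31 27 32 31 31 34 32
 34 33 32 34 34 32 32 30 33 30 31 28]
(array([0.5254, 0.044 , 1.6478]), np.float64(0.379), 1914)
(array([ 0.5289, -0.0467,  1.3947]), np.float64(0.383), 2148)
(array([ 0.5302, -0.1275,  1.548 ]), np.float64(0.378), 1982)
[-0.45  0.29  0.49  1.83 -0.15  1.05  1.68]
```

>>> carry_out(plan=[[4,-1,4,0,9],[8,-2,5,0,9],[12,-3,5,0,9],[16,-3,5,0,9],[16,-3,5,0,9],[16,-3,5,0,9],[16,-3,5,0,9],[16,-3,5,0,9]])

```text
clock: 3.2
position: [0.6887, -0.048, 0.3441]
ee_rot: [-0.008, 3.138, 0.001]
force: [-0.7, -0.5, -0.6]
width: 0.979
```

```bash
python3 - <<'E'
from h import *
s,im,d=grab('wrist','w2raw');P=pts('wrist',d,s);np.savez('w2.npz',im=im,P=P)
print(s['position'],s['ee_rot'],s['joints'].round(2))
o=ortho(s,im,.52,.75,-.22,.13,0.012,.5)
cv2.imwrite('pics/o2.png',o[...,::-1])
q=P.reshape(-1,3)
for c in[(.623,.034),(.623,-.055),(.629,-.143)]:
    m=(np.hypot(q[:,0]-c[0],q[:,1]-c[1])<.03)
    for lo in(.045,.052,.058):
        r=q[m&(q[:,2]>lo)&(q[:,2]<.075)];print(c,lo,len(r),r[:,:2].mean(0).round(4),cv2.minEnclosingCircle(r[:,:2].astype(np.float32)),r[:,2].max())
pl=q[(q[:,0]>.56)&(q[:,0]<.69)&(q[:,1]<.12)&(q[:,1]>-.22)&(q[:,2]>.009)&(q[:,2]<.0145)]
print(cv2.minAreaRect(pl[:,:2].astype(np.float32)),pl[:,2].mean())
b=q[(q[:,2]>.07)&(q[:,2]<.12)&(q[:,0]>.63)&(q[:,0]<.75)&(abs(q[:,1]+.13)<.05)];print(len(b),b.min(0) if len(b) else 0,b.max(0) if len(b) else 0)
E
```

```text
[ 0.68869819 -0.04801935  0.3440771 ] [-7.99973582e-03  3.13838627e+00  1.32315517e-03] [-0.3   0.54  0.5   1.35 -0.26  1.32  1.78]
(0.623, 0.034) 0.045 197 [0.625  0.0342] ((0.6249649524688721, 0.035400014370679855), 0.009251507930457592) 0.06633087949225525
(0.623, 0.034) 0.052 186 [0.625  0.0345] ((0.6249649524688721, 0.035400014370679855), 0.009251507930457592) 0.06633087949225525
(0.623, 0.034) 0.058 173 [0.625  0.0349] ((0.6249449849128723, 0.03536814823746681), 0.009282756596803665) 0.06633087949225525
(0.623, -0.055) 0.045 201 [ 0.6293 -0.054 ] ((0.6294504404067993, -0.05415385216474533), 0.009441528469324112) 0.06627011077973005
(0.623, -0.055) 0.052 201 [ 0.6293 -0.054 ] ((0.6294504404067993, -0.05415385216474533), 0.009441528469324112) 0.06627011077973005
(0.623, -0.055) 0.058 194 [ 0.6293 -0.0541] ((0.6296937465667725, -0.054415661841630936), 0.009316697716712952) 0.06627011077973005
(0.629, -0.143) 0.045 198 [ 0.6334 -0.1417] ((0.633806586265564, -0.14310064911842346), 0.009305967949330807) 0.06576784298018257
(0.629, -0.143) 0.052 184 [ 0.6334 -0.1421] ((0.633806586265564, -0.14310064911842346), 0.009305967949330807) 0.06576784298018257
(0.629, -0.143) 0.058 165 [ 0.6336 -0.1426] ((0.6341004967689514, -0.1429958939552307), 0.009218929335474968) 0.06576784298018257
((0.6354323625564575, -0.05365723371505737), (0.10274079442024231, 0.2502434551715851), 2.8004841804504395) 0.012199712293774336
186 [ 0.69008993 -0.13938256  0.07000803] [ 0.70751886 -0.12122354  0.09638647]
```

View pics/o2.png

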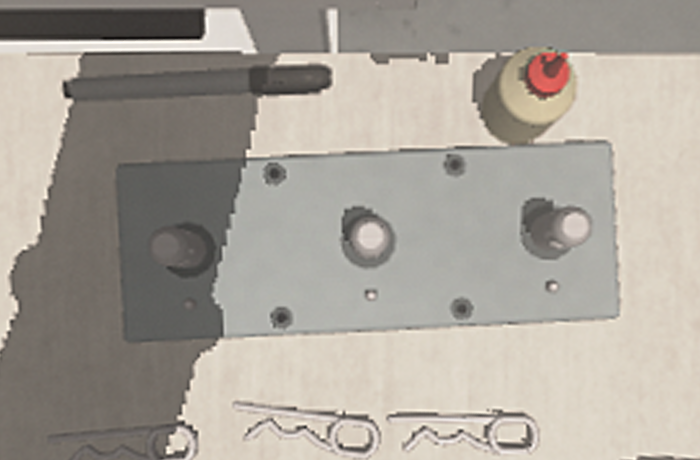

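>>> carry_out(plan=[[-4,2,-2,0.05,7],[-8,4,-4,0.12,7],[-12,6,-6,0.2,7],[-16,8,-8,0.28,7],[-20,10,-10,0.36,7],[-24,12,-12,0.36,7],[-26.3,12.6,-12.4,0.36,7],[-26.3,12.6,-12.4,0.36,7],[-26.3,12.6,-12.4,0.36,7],[-26.3,12.6,-12.4,0.36,7]])

```text
clock: 4.25
position: [0.4271, 0.0778, 0.2208]
ee_rot: [-0.568, 3.084, 0.003]
force: [0.4, 0.1, 0.7]
width: 0.763
```

```bash
cat >> h.py <<'E'
def notchfit(P,c,z0=0):
    """fraction of flange points in candidate notch slot, smallest wins"""
    q=P.reshape(-1,3);dx=q[:,0]-c[0];dy=q[:,1]-c[1];r=np.hypot(dx,dy)
    m=(r>.023)&(r<.0325)&(q[:,2]>z0+.007)&(q[:,2]<z0+.014);a=np.sort(np.degrees(np.arctan2(dy[m],dx[m]))%360)
    a=np.r_[a,a[0]+360];g=np.diff(a);out=[]
    for i in np.argsort(g)[::-1][:2]: out.append(((a[i]+a[i+1])/2,g[i]))
    # slot fit: count points inside 9.5mm-wide slot
    th=np.arange(0,360,.5);cnt=[]
    for t in np.radians(th):
        al=dx[m]*np.cos(t)+dy[m]*np.sin(t);pe=-dx[m]*np.sin(t)+dy[m]*np.cos(t);cnt.append(((al>0)&(abs(pe)<.0045)).sum())
    cnt=np.array(cnt);b=th[cnt<=cnt.min()+1]
    return np.round(out,1).tolist(),(b.min(),b.max(),cnt.min())
def look(c):
    s,im,d=grab('wrist');P=pts('wrist',d,s);k=chuck(P,c);print(s['clock'],s['position'].round(4),R.from_rotvec(s['ee_rot']).as_matrix()[:2,1].round(3),'\n',k,notchfit(P,k[2]));return s,im,P
E
python3 - <<'E'
from h import *
P=np.load('w1.npz')['P']
for c in [(.4258,.0777),(.4267,-.0143),(.4332,-.1158)]: print(chuck(P,c),notchfit(P,c))
s,im,P=look((.4258,.0777));cv2.imwrite('pics/hA.png',im[...,::-1])
E
```

```text
(array([0.4259, 0.0776]), 0.0203, array([0.4256, 0.078 ]), 0.0334) ([[202.2, 19.0], [94.7, 2.2]], (np.float64(201.5), np.float64(203.5), np.int64(2)))
(array([ 0.4268, -0.0142]), 0.0203, array([ 0.4267, -0.0146]), 0.0335) ([[213.7, 19.4], [269.2, 2.1]], (np.float64(213.0), np.float64(214.5), np.int64(1)))
(array([ 0.433 , -0.1158]), 0.0203, array([ 0.4334, -0.116 ]), 0.0334) ([[233.7, 20.1], [266.2, 2.1]], (np.float64(232.5), np.float64(235.5), np.int64(0)))
4.25 [0.4271 0.0778 0.2208] [-0.357  0.934] 
 (array([0.4253, 0.0778]), 0.0198, array([0.4257, 0.0779]), 0.0332) ([[202.6, 19.1], [21.7, 1.8]], (np.float64(202.5), np.float64(203.0), np.int64(1)))
```

View pics/hA.png

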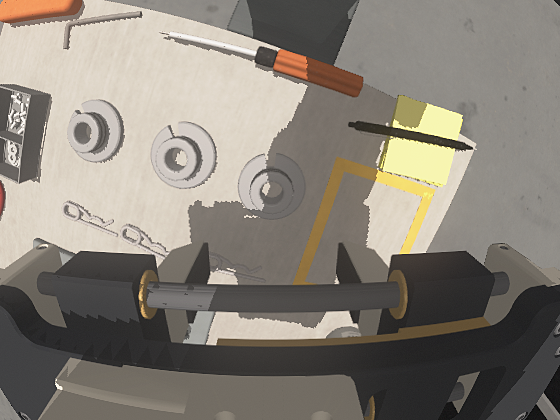

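>>> carry_out(plan=[[-0.15,0,-5,0,7],[-0.15,0,-9,0,7],[-0.15,0,-12,0,7],[-0.15,0,-14,0,7],[-0.15,0,-14,0,7],[-0.15,0,-14,0,7],[-0.15,0,-14,0,3],[-0.15,0,-14,0,3],[-0.15,0,-14,0,3],[-0.15,0,-14,0,3],[-0.15,0,-14,0,3],[-0.15,0,-14,0,3],[-0.15,0,-12,0,3],[-0.15,0,-8,0,3],[-0.15,0,-4,0,3],[-0.15,0,-4,0,3],[-0.15,0,-4,0,3]], squeeze=35)

```text
clock: 6.0
position: [0.4258, 0.0781, 0.1813]
ee_rot: [-0.569, 3.083, 0.004]
force: [-0.2, -0.1, -2.0]
width: 0.423
```

```bash
cat >> h.py <<'E'
def held(s,P,zt):
    """held chuck relative to tool: hub top ring around height zt below, in tool xy + notch angle"""
    M=R.from_rotvec(s['ee_rot']).as_matrix();q=(P.reshape(-1,3)-s['position'])@M
    m=(np.hypot(q[:,0],q[:,1])<.06)&(q[:,2]>.03)&(q[:,2]<.11);return q[m]
E
python3 - <<'E'
from h import *
s,im,d=grab('wrist','heldA');P=pts('wrist',d,s);q=held(s,P,0)
print(s['position'],s['width'],s['force'])
print(np.histogram(q[:,2],16,(.03,.11)))
f=q[(q[:,2]>.066)&(q[:,2]<.074)];print(len(f),cv2.minEnclosingCircle(f[:,:2].astype(np.float32)))
E
```

```text
[0.42577296 0.07812599 0.18125289] 0.4230795705681317 [-0.19468833 -0.07898786 -2.02893247]
(array([ 299,  358,  360, 1369, 1983,  612,  571,  516, 2835,  195,   58,
          0,    0,    0,    0,    0]), array([0.03 , 0.035, 0.04 , 0.045, 0.05 , 0.055, 0.06 , 0.065, 0.07 ,
       0.075, 0.08 , 0.085, 0.09 , 0.095, 0.1  , 0.105, 0.11 ]))
3249 ((0.004055718891322613, 0.0021768203005194664), 0.032620757818222046)
```

View pics/heldA.png

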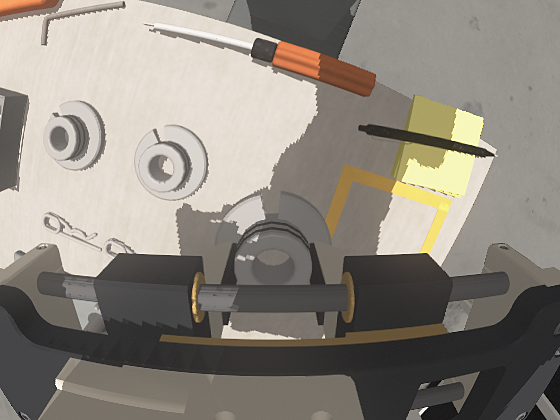

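```bash
cat >> h.py <<'E'
from scipy.optimize import least_squares
def heldfit(s,P):
    q=held(s,P,0);out=[]
    for Rr,lo,hi in((.0333,.067,.076),(.0201,.0455,.053)):
        f=q[(q[:,2]>lo)&(q[:,2]<hi)];x0=np.zeros(2)
        for _ in range(4):
            dx=f[:,:2]-x0;a=np.arctan2(dx[:,1],dx[:,0]);r=np.hypot(*dx.T);B=[]
            for b in np.arange(-1.2,1.2,.06):
                m=(a>=b)&(a<b+.06)&(r<Rr+.008)
                if m.sum()>2:
                    i=np.argmax(np.where(m,r,0))
                    if r[i]>Rr-.004:B.append(f[i,:2])
            B=np.array(B);x0=least_squares(lambda c:np.hypot(*(B-c).T)-Rr,x0,loss='soft_l1',f_scale=.0005).x
        out.append((x0.round(4),len(B),f[:,2].mean().round(4)))
    return out
E
python3 - <<'E'
from h import *
s,im,d=grab('wrist');P=pts('wrist',d,s);print(s['clock'],heldfit(s,P))
q=held(s,P,0);M=q[(q[:,2]>.067)&(q[:,2]<.076)];c=heldfit(s,P)[0][0]
Q=np.c_[M[:,0],M[:,1],0.01+0*M[:,0]];print(notchfit(Q,c))
E
```

```text
6.05 [(array([0.0004, 0.0019]), 35, np.float64(0.0709)), (array([0.0004, 0.0019]), 40, np.float64(0.05))]
([[180.0, 88.4], [107.7, 49.4]], (np.float64(90.5), np.float64(268.0), np.int64(0)))
```

>>> carry_out(plan=[[3,-0.6,0,-0.06,3],[7,-1.5,0,-0.15,3],[11,-2.4,0,-0.25,3],[15,-3.3,0,-0.346,3],[18.5,-4.2,0,-0.346,3],[19.96,-4.46,0,-0.346,3],[19.96,-4.46,0,-0.346,3],[19.96,-4.46,0,-0.346,3],[19.96,-4.46,0,-0.346,3],[19.96,-4.46,0,-0.346,3]])

```text
clock: 7.1
position: [0.6234, 0.0336, 0.1796]
ee_rot: [-0.03, 3.139, 0.002]
force: [-0.4, 0.2, -1.2]
width: 0.421
```

```bash
python3 - <<'E'
from h import *
s,im,d=grab('wrist','overS3');P=pts('wrist',d,s);print(s['clock'],s['position'],s['ee_rot'],s['width'],heldfit(s,P))
q=P.reshape(-1,3)
for c in[(.625,.0354),(.6295,-.054),(.634,-.143)]:
    r=q[(np.hypot(q[:,0]-c[0],q[:,1]-c[1])<.02)&(q[:,2]>.045)&(q[:,2]<.07)]
    if len(r)>20: print(len(r),cv2.minEnclosingCircle(r[:,:2].astype(np.float32)))
E
```

```text
7.1 [0.6233886  0.03360446 0.17959655] [-2.99742114e-02  3.13897066e+00  1.81212074e-03] 0.4209932127000129 [(array([0.0011, 0.0022]), 35, np.float64(0.071)), (array([0.0011, 0.0021]), 40, np.float64(0.0502))]
31 ((0.6182038187980652, 0.034986287355422974), 0.004228534642606974)
535 ((0.6297319531440735, -0.053702328354120255), 0.00914242397993803)
436 ((0.6332918405532837, -0.14269477128982544), 0.00935836136341095)
```

>>> carry_out(plan=[[0.27,0,0,0,3],[0.27,0,0,0,3],[0.27,0,-2,0,3],[0.27,0,-3,0,3],[0.27,0,-4,0,3],[0.27,0,-5,0,3],[0.27,0,-6,0,3],[0.27,0,-7,0,3],[0.27,0,-7.5,0,3],[0.27,0,-8,0,3],[0.27,0,-8.4,0,3],[0.27,0,-8.6,0,3],[0.27,0,-8.6,0,3],[0.27,0,-8.6,0,3]])

```text
clock: 8.55
position: [0.6265, 0.0336, 0.0941]
ee_rot: [-0.03, 3.138, 0.002]
force: [-0.2, -0.8, -1.6]
width: 0.422
```

>>> carry_out(plan=[[0,0,0,0,6],[0,0,0,0,6],[0,0,0,0,6],[0,0,3,0,6.5],[0,0,7,0,6.5],[0,0,11,0,6.5],[-3,-1,12.6,0.1,6.5],[-7,-2,12.6,0.2,6.5],[-11,-3,12.6,0.3,6.5],[-15,-4,12.6,0.42,6.5],[-18,-5,12.6,0.52,6.5],[-20,-5,12.6,0.52,6.5],[-20,-5,12.6,0.52,6.5],[-20,-5,12.6,0.52,6.5],[-20,-5,12.6,0.52,6.5]])

```text
clock: 10.05
position: [0.4277, -0.0162, 0.2204]
ee_rot: [-0.836, 3.024, 0.003]
force: [-0.0, -0.2, 0.8]
width: 0.712
```

```bash
python3 - <<'E'
from h import *
s,im,P=look((.4267,-.0143))
print(chuck(P,(.4332,-.1158)))
_,im,d=grab('top');np.save('top1.npy',np.dstack([im,pts('top',d)]))
Q=pts('top',d).reshape(-1,3);r=Q[(np.hypot(Q[:,0]-.622,Q[:,1]-.034)<.045)];print(np.histogram(r[:,2],12,(.0,.06)))
E
```

```text
10.05 [ 0.4277 -0.0162  0.2204] [-0.513  0.858] 
 (array([ 0.4265, -0.0145]), 0.0199, array([ 0.4268, -0.0143]), 0.0333) ([[214.6, 19.0], [30.2, 1.8]], (np.float64(214.5), np.float64(215.0), np.int64(2)))
(array([ 0.433 , -0.1158]), 0.0201, array([ 0.4329, -0.1161]), 0.0337)
(array([ 48,  82, 335, 122, 264,  46,  10,  27, 136,  31,   4,  13]), array([0.   , 0.005, 0.01 , 0.015, 0.02 , 0.025, 0.03 , 0.035, 0.04 ,
       0.045, 0.05 , 0.055, 0.06 ]))
```

>>> carry_out(plan=[[0,0,-5,0,6.5],[0,0,-9,0,6.5],[0,0,-12,0,6.5],[0,0,-14,0,6.5],[0,0,-14,0,6.5],[0,0,-14,0,3],[0,0,-14,0,3],[0,0,-14,0,3],[0,0,-14,0,3],[0,0,-14,0,3],[0,0,-14,0,3],[0,0,-12,0,3],[0,0,-8,0,3],[0,0,-4,0,3],[4,-1,-4,-0.12,3],[8,-2,-4,-0.24,3],[12,-2.7,-4,-0.36,3],[16,-3.3,-4,-0.48,3],[18,-3.8,-4,-0.552,3],[18,-3.8,-4,-0.552,3]])

```text
clock: 12.15
position: [0.6099, -0.0547, 0.1801]
ee_rot: [0.023, 3.136, -0.001]
force: [-0.5, -0.5, -1.5]
width: 0.425
```

>>> carry_out(plan=[[1,-0.1,0,0,3],[1.7,-0.1,0,0,3],[1.7,-0.1,0,0,3],[1.7,-0.1,0,0,3],[1.7,-0.1,0,0,3],[1.7,-0.1,0,0,3]])

```text
clock: 12.75
position: [0.6264, -0.0557, 0.1802]
ee_rot: [0.023, 3.136, -0.001]
force: [0.3, 0.0, -2.5]
width: 0.421
```

```bash
python3 - <<'E'
from h import *
s,im,d=grab('wrist','overS2');P=pts('wrist',d,s);print(s['clock'],s['position'],s['ee_rot'],s['width'],heldfit(s,P))
E
```

```text
12.75 [ 0.62641759 -0.05568074  0.18023368] [ 2.29048866e-02  3.13613585e+00 -7.79868710e-04] 0.42081392986300115 [(array([0.0016, 0.0021]), 36, np.float64(0.0709)), (array([0.0017, 0.0022]), 40, np.float64(0.05))]
```

>>> carry_out(plan=[[0.48,-0.03,0,0,3],[0.48,-0.03,0,0,3],[0.48,-0.03,-2,0,3],[0.48,-0.03,-3,0,3],[0.48,-0.03,-4,0,3],[0.48,-0.03,-5,0,3],[0.48,-0.03,-6,0,3],[0.48,-0.03,-7,0,3],[0.48,-0.03,-7.5,0,3],[0.48,-0.03,-8,0,3],[0.48,-0.03,-8.4,0,3],[0.48,-0.03,-8.6,0,3],[0.48,-0.03,-8.6,0,3],[0.48,-0.03,-8.6,0,3]])

```text
clock: 14.2
position: [0.6315, -0.056, 0.0945]
ee_rot: [0.023, 3.136, -0.001]
force: [-0.0, 0.2, -1.6]
width: 0.422
```

>>> carry_out(plan=[[0,0,0,0,6],[0,0,0,0,6],[0,0,0,0,6],[0,0,3,0,6.5],[0,0,7,0,6.5],[0,0,11,0,6.5],[-3,-1,12.6,0.12,6.5],[-7,-2,12.6,0.25,6.5],[-11,-3,12.6,0.38,6.5],[-15,-4,12.6,0.51,6.5],[-18,-5,12.6,0.64,6.5],[-19.7,-6.1,12.6,0.77,6.5],[-19.7,-6.1,12.6,0.9,6.5],[-19.7,-6.1,12.6,0.9,6.5],[-19.7,-6.1,12.6,0.9,6.5],[-19.7,-6.1,12.6,0.9,6.5]])

```text
clock: 15.8
position: [0.4349, -0.1168, 0.2205]
ee_rot: [-1.342, 2.834, 0.003]
force: [0.2, -0.1, -1.1]
width: 0.705
```

```bash
python3 - <<'E'
from h import *
s,im,P=look((.4332,-.1158));print(s['joints'].round(2))
E
```

```text
15.8 [ 0.4349 -0.1168  0.2205] [-0.774  0.634] 
 (array([ 0.4424, -0.1397]), 0.0201, array([ 0.4424, -0.1394]), 0.0333) ([[235.6, 19.1], [47.9, 1.7]], (np.float64(235.0), np.float64(235.5), np.int64(1)))
[-0.14  0.24  0.35  2.1  -0.12  0.82  2.73]
```

>>> carry_out(plan=[[0.89,-2.42,0,-0.1,5.4],[0.89,-2.42,-4,-0.1,5.4],[0.89,-2.42,-8,-0.1,5.4],[0.89,-2.42,-11,-0.1,5.4],[0.89,-2.42,-12,-0.1,5.4],[0.89,-2.42,-14,-0.1,5.4],[0.89,-2.42,-14,-0.1,5.4],[0.89,-2.42,-14,-0.1,5.4],[0.89,-2.42,-14,-0.1,3],[0.89,-2.42,-14,-0.1,3],[0.89,-2.42,-14,-0.1,3],[0.89,-2.42,-14,-0.1,3],[0.89,-2.42,-14,-0.1,3],[0.89,-2.42,-12,-0.1,3],[0.89,-2.42,-8,-0.1,3],[0.89,-2.42,-4,-0.1,3],[0.89,-2.42,-4,-0.1,3]])

```text
clock: 17.55
position: [0.4461, -0.1417, 0.1851]
ee_rot: [-1.197, 2.891, -0.004]
force: [1.0, -0.3, -1.4]
width: 0.427
```

>>> carry_out(plan=[[4,0,0,-0.12,3],[8,0,0,-0.25,3],[12,0,0,-0.38,3],[15,-0.2,0,-0.51,3],[17.5,-0.35,0,-0.64,3],[18.7,-0.35,0,-0.78,3],[18.7,-0.35,0,-0.915,3],[18.7,-0.35,0,-0.915,3],[18.7,-0.35,0,-0.915,3],[18.7,-0.35,0,-0.915,3]])

```text
clock: 18.55
position: [0.6327, -0.1452, 0.185]
ee_rot: [0.199, 3.126, -0.012]
force: [-0.5, 1.0, -1.3]
width: 0.42
```

```bash
python3 - <<'E'
from h import *
s,im,d=grab('wrist','overS1');P=pts('wrist',d,s);print(s['clock'],s['position'],s['ee_rot'],s['width'],s['force'])
c=heldfit(s,P);print(c)
M=R.from_rotvec(s['ee_rot']).as_matrix();print((M@np.r_[c[1][0]-[0,.002],.05])+s['position'],M[:,1])
E
```

```text
18.55 [ 0.63265775 -0.14523268  0.18501033] [ 0.19929029  3.12554615 -0.01198621] 0.42028134515279797 [-0.46105364  0.98110108 -1.34704527]
[(array([0.0024, 0.0022]), 36, np.float64(0.0712)), (array([0.0024, 0.0022]), 40, np.float64(0.0503))]
[ 0.63076119 -0.1451423   0.13498839] [ 0.12703934  0.99187282 -0.00702277]
```

>>> carry_out(plan=[[0.3,0,0,0,3],[0.3,0,0,0,3],[0.3,0,-2,0,3],[0.3,0,-3.5,0,3],[0.3,0,-4.5,0,3],[0.3,0,-5.5,0,3],[0.3,0,-6.5,0,3],[0.3,0,-7.5,0,3],[0.3,0,-8,0,3],[0.3,0,-8.5,0,3],[0.3,0,-8.8,0,3],[0.3,0,-9,0,3],[0.3,0,-9,0,3],[0.3,0,-9,0,3]])

```text
clock: 20.0
position: [0.6359, -0.1454, 0.0954]
ee_rot: [0.2, 3.125, -0.012]
force: [0.6, 0.5, -0.8]
width: 0.419
```

>>> carry_out(plan=[[0,0,0,0,6],[0,0,0,0,6],[0,0,0,0,6],[0,0,3,0,6],[0,0,7,0,6],[0,0,10.5,0,5],[-2,3,10.5,-0.14,4],[-4,6,10.5,-0.28,4],[-6,9,10.5,-0.42,4],[-8,12,10.5,-0.56,4],[-10,15,10.5,-0.7,4],[-11.1,18,10.5,-0.84,4],[-11.1,18.7,10.5,-0.98,4],[-11.1,18.7,10.5,-1.12,4],[-11.1,18.7,10.5,-1.26,4],[-11.1,18.7,10.5,-1.367,4],[-11.1,18.7,10.5,-1.367,4],[-11.1,18.7,10.5,-1.367,4],[-11.1,18.7,10.5,-1.367,4]])

```text
clock: 21.9
position: [0.5249, 0.0416, 0.2005]
ee_rot: [2.131, 2.304, -0.019]
force: [0.4, -0.1, 0.0]
width: 0.431
```

```bash
python3 - <<'E'
from h import *
s,im,d=grab('wrist','clipL');P=pts('wrist',d,s);print(s['clock'],s['position'],s['ee_rot'],s['joints'].round(2))
M=R.from_rotvec(s['ee_rot']).as_matrix();print(M.round(3))
for g,t in(((.5254,.044),1.648),((.5289,-.0467),1.395),((.5302,-.1275),1.548)):
    try: print(clipfit(P,g,t))
    except Exception as e: print(e)
_,im,d=grab('top');Q=pts('top',d)
q=Q.reshape(-1,3)
for c in[(.622,.034),(.627,-.055),(.632,-.144)]:
    r=q[np.hypot(q[:,0]-c[0],q[:,1]-c[1])<.04];print(np.histogram(r[:,2],12,(.0,.06))[0])
cv2.imwrite('pics/top2.png',cv2.resize(im[150:280,200:360,::-1],None,fx=5,fy=4.6,interpolation=cv2.INTER_CUBIC))
E
```

```text
21.9 [0.52492884 0.04161099 0.20048917] [ 2.13073879  2.30414069 -0.01914746] [-0.81  0.49  0.87  1.97 -0.46  0.91  0.38]
[[-0.078  0.997 -0.006]
 [ 0.997  0.078 -0.011]
 [-0.011 -0.007 -1.   ]]
(array([0.5249, 0.0452, 1.6479]), np.float64(0.287), 2323)
(array([ 0.5284, -0.0446,  1.4335]), np.float64(0.676), 1132)
(array([ 0.5339, -0.1085,  1.6644]), np.float64(1.459), 398)
[ 0  5 63 16 26  1  0  0  0  0  0  0]
[  1  35 233 110 255  53   5  28 144  28   3  12]
[  1  50 198 107 267  47  14  38 109  44   3  13]
```

View pics/top2.png

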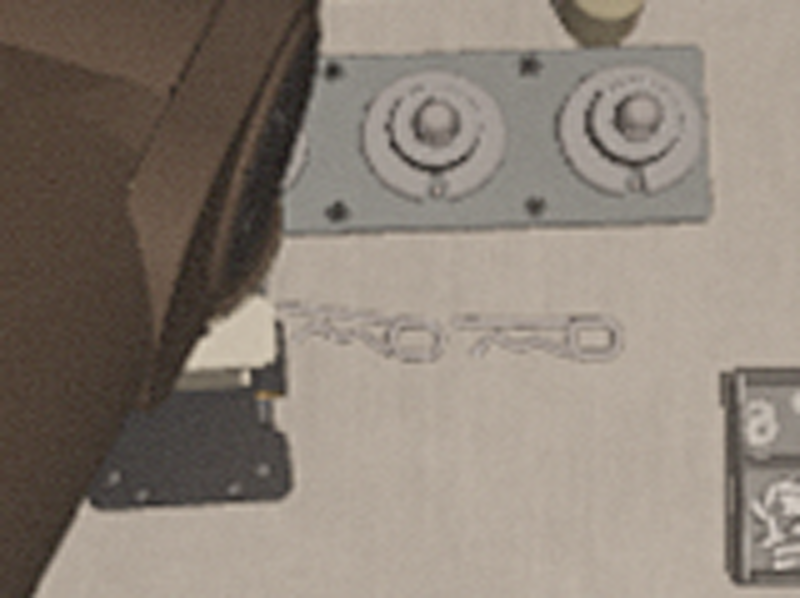

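View pics/clipL.png

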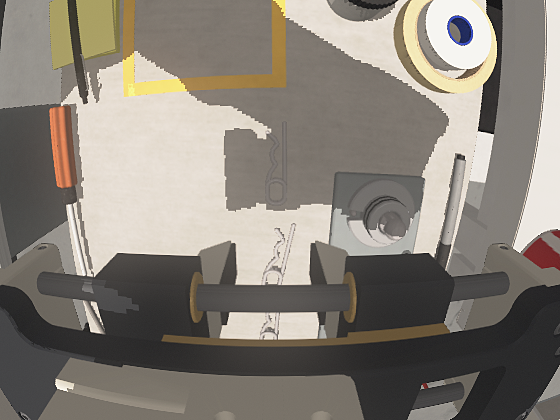

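>>> carry_out(plan=[[-0.14,0.19,-4,0,3.6],[-0.14,0.19,-8,0,3.6],[-0.14,0.19,-11,0,3.6],[-0.14,0.19,-12.5,0,3.6],[-0.14,0.19,-13.2,0,3.6],[-0.14,0.19,-13.2,0,3.6],[-0.14,0.19,-13.2,0,3.6],[-0.14,0.19,-13.2,0,1],[-0.14,0.19,-13.2,0,1],[-0.14,0.19,-13.2,0,1],[-0.14,0.19,-13.2,0,1],[-0.14,0.19,-13.2,0,1]], squeeze=45)

```text
clock: 23.2
position: [0.524, 0.0436, 0.069]
ee_rot: [2.132, 2.303, -0.017]
force: [-0.5, 0.3, 7.6]
width: 0.208
```

>>> carry_out(plan=[[0,0,2,0,1],[0,0,5,0,1],[0,0,8,0,1],[0,0,10,0,1],[0,0,10,0,1],[0,0,10,0,1],[0,0,10,0,1]])

```text
clock: 23.9
position: [0.5233, 0.0437, 0.168]
ee_rot: [2.132, 2.304, -0.019]
force: [0.2, 0.7, -0.5]
width: 0.207
```

```bash
cat >> h.py <<'E'
def heldclip(s,P,zlo=.056,zhi=.074):
    q=(P.reshape(-1,3)-s['position'])@R.from_rotvec(s['ee_rot']).as_matrix()
    q=q[(abs(q[:,0])<.09)&(abs(q[:,1])<.03)&(q[:,2]>zlo)&(q[:,2]<zhi)]
    # leg: points x in 25..62
    from numpy import median
    k=cKDTree(q[:,:2])
    def f(v):
        c,s_=np.cos(v[2]),np.sin(v[2]);X=MOD[:30]@np.array([[c,s_],[-s_,c]])+v[:2];return np.minimum(k.query(X[11:])[0],.006).mean()*1e3
    return q,f
E
python3 - <<'E'
from h import *
s,im,d=grab('wrist','heldL');P=pts('wrist',d,s);print(s['clock'],s['position'],s['ee_rot'],s['width'],s['force'])
q,f=heldclip(s,P,.05,.08);print(len(q),np.histogram(q[:,2],15,(.05,.08))[0],q.min(0),q.max(0))
for lo in np.arange(.01,.075,.005):
    r=q[(q[:,0]>lo)&(q[:,0]<lo+.005)]
    if len(r): print(lo.round(3),len(r),r[:,1].min().round(4),r[:,1].max().round(4),np.median(r[:,2]).round(4), [ (r[(r[:,1]>a)&(r[:,1]<a+.003)].shape[0]) for a in np.arange(-.018,.024,.003)])
E
```

```text
23.9 [0.52331534 0.04373228 0.16802475] [ 2.13205322  2.30376382 -0.01939659] 0.20722035997010593 [ 0.17957011  0.69039753 -0.49591269]
3243 [127 115 112 107 149 689 881 958 105   0   0   0   0   0   0] [-0.00940743 -0.02506144  0.05000069] [0.06669993 0.02667275 0.0676926 ]
0.01 894 -0.0251 0.0267 0.0591 [61, 73, 84, 60, 52, 29, 33, 54, 61, 75, 78, 63, 45, 30]
0.015 210 -0.0082 0.0105 0.0635 [0, 0, 0, 31, 47, 25, 29, 12, 45, 21, 0, 0, 0, 0]
0.02 153 -0.0062 0.0105 0.0636 [0, 0, 0, 5, 41, 32, 1, 0, 45, 29, 0, 0, 0, 0]
0.025 160 -0.004 0.0109 0.0637 [0, 0, 0, 0, 3, 44, 43, 0, 38, 32, 0, 0, 0, 0]
0.03 164 -0.0035 0.0108 0.0638 [0, 0, 0, 0, 5, 54, 27, 0, 40, 38, 0, 0, 0, 0]
0.035 154 -0.004 0.0112 0.0641 [0, 0, 0, 0, 15, 60, 3, 0, 32, 44, 0, 0, 0, 0]
0.04 168 -0.0034 0.0112 0.0641 [0, 0, 0, 0, 2, 48, 38, 4, 31, 45, 0, 0, 0, 0]
0.045 172 -0.0004 0.0115 0.0644 [0, 0, 0, 0, 0, 2, 52, 38, 36, 44, 0, 0, 0, 0]
0.05 188 -0.0053 0.0115 0.0645 [0, 0, 0, 0, 13, 50, 43, 2, 31, 49, 0, 0, 0, 0]
0.055 159 -0.0068 0.0119 0.0646 [0, 0, 0, 10, 47, 19, 0, 0, 31, 52, 0, 0, 0, 0]
0.06 82 0.008 0.0119 0.0649 [0, 0, 0, 0, 0, 0, 0, 0, 21, 61, 0, 0, 0, 0]
0.065 26 0.0084 0.0118 0.0654 [0, 0, 0, 0, 0, 0, 0, 0, 5, 21, 0, 0, 0, 0]
```

>>> carry_out(plan=[[0,0,0,-0.14,1],[0,0,0,-0.28,1],[0,0,0,-0.42,1],[0,0,0,-0.56,1],[0,0,0,-0.7,1],[0,0,0,-0.84,1],[0,0,0,-0.98,1],[0.5,0,0,-1.12,1],[1,0,0,-1.26,1],[1.5,-0.3,0,-1.4,1],[1.99,-0.63,0,-1.5,1],[1.99,-0.63,0,-1.585,1],[1.99,-0.63,0,-1.585,1],[1.99,-0.63,0,-1.585,1],[1.99,-0.63,-2,-1.585,1],[1.99,-0.63,-3,-1.585,1],[1.99,-0.63,-3,-1.585,1],[1.99,-0.63,-3,-1.585,1]])

```text
clock: 25.75
position: [0.5431, 0.0372, 0.1381]
ee_rot: [-3.133, -0.099, 0.017]
force: [0.4, 0.9, -0.8]
width: 0.207
```

```bash
python3 - <<'E'
from h import *
s,im,d=grab('wrist','preL');P=pts('wrist',d,s);print(s['clock'],s['position'],s['ee_rot'],s['width'],s['joints'].round(2))
M=R.from_rotvec(s['ee_rot']).as_matrix();print(M.round(3))
q,f=heldclip(s,P,.055,.07)
for lo in np.arange(.02,.075,.01):
    r=q[(q[:,0]>lo)&(q[:,0]<lo+.01)&(q[:,1]>.005)&(q[:,1]<.016)]
    if len(r): print(lo.round(3),len(r),r.mean(0).round(4),r.max(0).round(4))
q=P.reshape(-1,3)
for c in[(.625,.0354),(.6295,-.054),(.634,-.143)]:
    for lo,hi in((.0575,.07),(.04,.0465)):
        r=q[(np.hypot(q[:,0]-c[0],q[:,1]-c[1])<.03)&(q[:,2]>lo)&(q[:,2]<hi)]
        if len(r)>20: print(len(r),cv2.minEnclosingCircle(r[:,:2].astype(np.float32)),r[:,2].mean())
E
```

```text
25.75 [0.5431164  0.03721733 0.13808807] [-3.13285338 -0.09944639  0.01742855] 0.20714875935121713 [-0.89  0.8   1.18  1.99 -0.9   1.02 -0.78]
[[ 0.998  0.063 -0.011]
 [ 0.063 -0.998  0.007]
 [-0.011 -0.007 -1.   ]]
0.02 114 [0.0252 0.0065 0.0638] [0.0299 0.0081 0.0654]
0.03 122 [0.0353 0.0068 0.0639] [0.0399 0.0085 0.0662]
0.04 145 [0.0451 0.0069 0.0644] [0.0499 0.0089 0.0664]
0.05 164 [0.055  0.007  0.0648] [0.0599 0.0093 0.0676]
0.06 78 [0.0623 0.0074 0.0651] [0.0649 0.0092 0.0672]
901 ((0.6249650120735168, 0.03589744493365288), 0.00907963514328003) 0.06276142311936425
2635 ((0.6252626776695251, 0.03598351776599884), 0.020132998004555702) 0.042965568357255665
669 ((0.6288474202156067, -0.05307435989379883), 0.009046097286045551) 0.06240232527355467
1753 ((0.630074679851532, -0.05332566052675247), 0.02019122615456581) 0.04294276947757033
384 ((0.6338128447532654, -0.14212548732757568), 0.009242314845323563) 0.06203941557305476
1100 ((0.6340258717536926, -0.14236095547676086), 0.020091073587536812) 0.04277339780646943
```

View pics/preL.png

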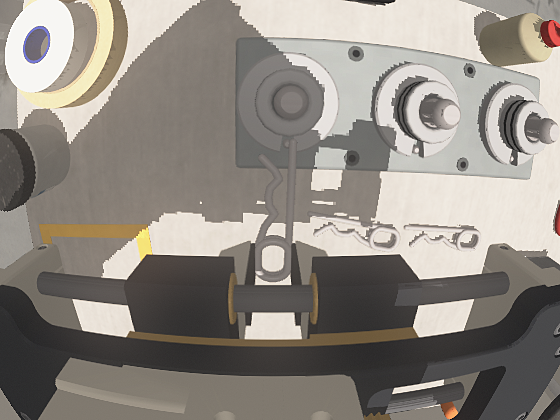

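```bash
python3 - <<'E'
from h import *
s,im,d=grab('wrist');P=pts('wrist',d,s);print(s['clock'],s['position'],s['ee_rot'])
q,f=heldclip(s,P,.055,.07)
r=q[(q[:,0]>.05)&(q[:,0]<.06)&(q[:,1]>.004)&(q[:,1]<.016)];print(r.mean(0))
a=cv2.imread('pics/heldL.png')[120:330,180:370];b=cv2.imread('pics/preL.png')[120:330,180:370]
cv2.imwrite('pics/cmp.png',cv2.resize(np.hstack([a,b]),None,fx=2.1,fy=2.1,interpolation=cv2.INTER_CUBIC))
E
```

```text
25.8 [0.54340011 0.03716614 0.13842435] [-3.13288789 -0.09927015  0.01619109]
[0.05496867 0.00708199 0.06484506]
```

View pics/cmp.png

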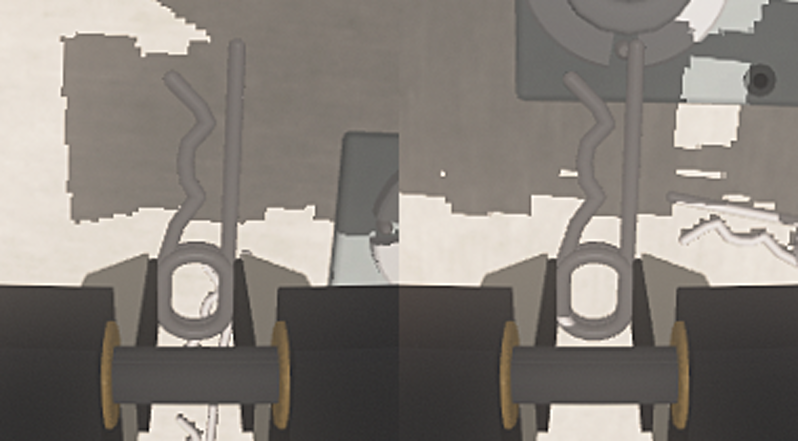

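```bash
python3 - <<'E'
from h import *
c=arm.get_calibration('wrist');print(c['intrinsics'],c['tool_from_camera'])
q,f=None,None
s,im,d=grab('wrist');print(d[230:236,200:330:8].round(4)[0]);
g=cv2.cvtColor(im,cv2.COLOR_RGB2GRAY)
P=pts('wrist',d,s);t=(P-s['position'])@R.from_rotvec(s['ee_rot']).as_matrix()
for v in(150,170,190,210): print(v,[(u,*t[v,u].round(4)) for u in range(284,300,2)])
E
```

```text
[[325.1922621    0.         272.69119762]
 [  0.         325.1922621  204.34837556]
 [  0.           0.           1.        ]] [[-6.32290187e-04 -9.56470667e-01 -2.91827796e-01  7.95047388e-02]
 [ 9.99999619e-01 -4.29171214e-04 -7.60038187e-04 -2.17045166e-03]
 [ 6.01710142e-04 -2.91828166e-01  9.56470574e-01 -9.27018726e-02]
 [ 0.00000000e+00  0.00000000e+00  0.00000000e+00  1.00000000e+00]]
[0.2482 0.2475 0.2468 0.2484 0.2471 0.2496 0.2476 0.2474 0.1671 0.247
 0.247  0.1674 0.247  0.2468 0.2483 0.2433 0.2469]
150 [(284, np.float64(0.0512), np.float64(0.0053), np.float64(0.1258)), (286, np.float64(0.0512), np.float64(0.0066), np.float64(0.1255)), (288, np.float64(0.0513), np.float64(0.008), np.float64(0.1247)), (290, np.float64(0.0591), np.float64(0.0061), np.float64(0.0648)), (292, np.float64(0.0591), np.float64(0.0071), np.float64(0.0644)), (294, np.float64(0.0593), np.float64(0.008), np.float64(0.0637)), (296, np.float64(0.059), np.float64(0.0091), np.float64(0.0658)), (298, np.float64(0.0525), np.float64(0.014), np.float64(0.1161))]
170 [(284, np.float64(0.0349), np.float64(0.00
[... 871 characters left out ...]
84), np.float64(0.0647)), (296, np.float64(0.0202), np.float64(0.0147), np.float64(0.1377)), (298, np.float64(0.0203), np.float64(0.0162), np.float64(0.1371))]
210 [(284, np.float64(0.0046), np.float64(0.0061), np.float64(0.1383)), (286, np.float64(0.0284), np.float64(0.0045), np.float64(0.0649)), (288, np.float64(0.0289), np.float64(0.0054), np.float64(0.0634)), (290, np.float64(0.0292), np.float64(0.0064), np.float64(0.0625)), (292, np.float64(0.0287), np.float64(0.0075), np.float64(0.0639)), (294, np.float64(0.0049), np.float64(0.0135), np.float64(0.1375)), (296, np.float64(0.0046), np.float64(0.0151), np.float64(0.1383)), (298, np.float64(0.0046), np.float64(0.0166), np.float64(0.1382))]
```

>>> carry_out(plan=[[0.1,0.04,0,0.017,1],[0.1,0.04,-1.2,0.017,1],[0.1,0.04,-2.3,0.017,1],[0.1,0.04,-2.3,0.017,1],[0.1,0.04,-2.3,0.017,1],[0.1,0.04,-2.3,0.017,1],[0.6,0.07,-2.3,0.017,1],[1.1,0.09,-2.3,0.017,1],[1.6,0.12,-2.35,0.017,1],[2.1,0.14,-2.35,0.017,1],[2.1,0.14,-2.35,0.017,1],[2.1,0.14,-2.35,0.017,1]])

```text
clock: 27.1
position: [0.5645, 0.0385, 0.115]
ee_rot: [-3.132, -0.126, 0.016]
force: [-0.4, -0.2, -0.0]
width: 0.212
```

>>> carry_out(plan=[[0.4,0.02,0,0,1],[0.8,0.04,0,0,1],[1.2,0.06,-0.05,0,1],[1.6,0.08,-0.1,0,1],[2.0,0.1,-0.1,0,1],[2.3,0.11,-0.1,0,1],[2.5,0.12,-0.1,0,1],[2.5,0.12,-0.1,0,1],[2.5,0.12,-0.1,0,1],[2.5,0.12,-0.1,0,1]])

```text
clock: 28.1
position: [0.5898, 0.0396, 0.1142]
ee_rot: [-3.132, -0.126, 0.015]
force: [0.2, 0.8, 0.5]
width: 0.205
```

```bash
cat >> h.py <<'E'
YB=np.array([0,.0021,0])
def pin(name='in'):
    s,im,d=grab('wrist',name);P=pts('wrist',d,s)-YB
    t=(P-s['position'])@R.from_rotvec(s['ee_rot']).as_matrix()
    print(s['clock'],s['position'].round(4),s['width'].round(3),s['force'].round(1))
    q=t.reshape(-1,3);q=q[(abs(q[:,0])<.09)&(abs(q[:,1])<.03)&(q[:,2]>.055)&(q[:,2]<.07)]
    for lo in np.arange(.015,.075,.005):
        r=q[(q[:,0]>lo)&(q[:,0]<lo+.005)&(q[:,1]>.005)&(q[:,1]<.016)]
        if len(r)>5: print(lo.round(3),len(r),r.mean(0).round(4))
    o=ortho(s,im,.56,.68,s['position'][1]-.07,s['position'][1]+.07,.05,.5);return s,im,P,o
E
python3 - <<'E'
from h import *
s,im,P,o=pin('inL')
cv2.imwrite('pics/inLc.png',cv2.resize(im[90:330,170:390,::-1],None,fx=2.4,fy=2.4,interpolation=cv2.INTER_CUBIC))
E
```

```text
Traceback (most recent call last):
  File "h.py", line 102, in pin
    print(s['clock'],s['position'].round(4),s['width'].round(3),s['force'].round(1))
                                            ^^^^^^^^^^^^^^^^
AttributeError: 'float' object has no attribute 'round'
```

```bash
python3 - <<'E'
import cv2
im=cv2.imread('pics/inL.png');cv2.imwrite('pics/inLc.png',cv2.resize(im[90:330,170:390],None,fx=2.4,fy=2.4,interpolation=cv2.INTER_CUBIC))
E
```

```text
(no output)
```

View pics/inLc.png

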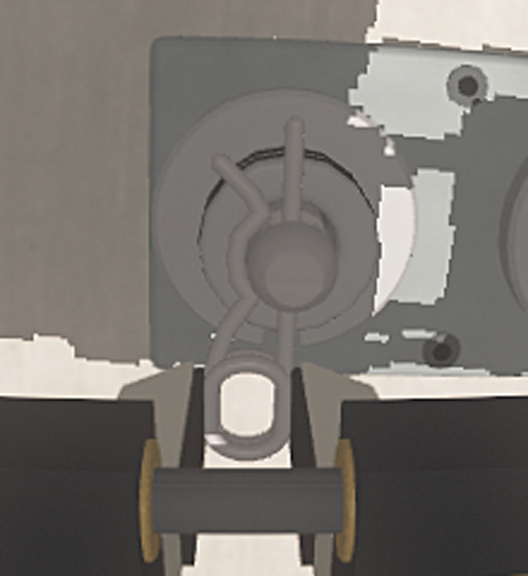

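>>> carry_out(plan=[[0,0,0,0,3.6],[0,0,0,0,3.6],[0,0,0,0,3.6],[0,0,3,0,3.6],[0,0,6,0,3.6],[-2,-3,8.6,0.14,3.6],[-4,-6,8.6,0.28,3.6],[-6.1,-8.7,8.6,0.42,3.6],[-6.1,-8.7,8.6,0.56,3.6],[-6.1,-8.7,8.6,0.7,3.6],[-6.1,-8.7,8.6,0.84,3.6],[-6.1,-8.7,8.6,0.98,3.6],[-6.1,-8.7,8.6,1.12,3.6],[-6.1,-8.7,8.6,1.24,3.6],[-6.1,-8.7,8.6,1.315,3.6],[-6.1,-8.7,8.6,1.315,3.6],[-6.1,-8.7,8.6,1.315,3.6],[-6.1,-8.7,8.6,1.315,3.6]])

```text
clock: 29.95
position: [0.5286, -0.0475, 0.2001]
ee_rot: [2.409, 2.015, -0.019]
force: [0.3, -0.0, -0.3]
width: 0.392
```

```bash
sed -i "s/s\['width'\].round(3)/round(s['width'],3)/" h.py; python3 - <<'E'
from h import *
s,im,d=grab('wrist','clipM');P=pts('wrist',d,s);print(s['clock'],s['position'],s['joints'].round(2))
M=R.from_rotvec(s['ee_rot']).as_matrix();print(M.round(3),np.arctan2(M[1,0],M[0,0]),np.array(arm.get_calibration('wrist')['tool_from_camera'])[:3,3])
x,f,n=clipfit(P,(.5289,-.0467),1.395);print(x,f,n,'true',x-[0,.0021,0])
E
```

```text
29.95 [ 0.52863924 -0.04745434  0.20010077] [-0.66  0.51  0.91  1.96 -0.5   0.92  0.33]
[[ 0.177  0.984 -0.009]
 [ 0.984 -0.177 -0.008]
 [-0.009 -0.007 -1.   ]] 1.3931373187000893 [ 8.12509575e-02 -5.95896269e-05 -9.27342463e-02]
[ 0.53   -0.0468  1.4366] 0.321 2768 true [ 0.53   -0.0489  1.4366]
```

>>> carry_out(plan=[[0.12,-0.1,-4,0.02,3.6],[0.12,-0.1,-8,0.02,3.6],[0.12,-0.1,-11,0.02,3.6],[0.12,-0.1,-12.5,0.02,3.6],[0.12,-0.1,-13.1,0.02,3.6],[0.12,-0.1,-13.1,0.02,3.6],[0.12,-0.1,-13.1,0.02,3.6],[0.12,-0.1,-13.1,0.02,1],[0.12,-0.1,-13.1,0.02,1],[0.12,-0.1,-13.1,0.02,1],[0.12,-0.1,-13.1,0.02,1],[0.12,-0.1,-13.1,0.02,1],[0.12,-0.1,-11,0.02,1],[0.12,-0.1,-8,0.02,1],[0.12,-0.1,-5,0.02,1],[0.12,-0.1,-3.2,0.02,1],[0.12,-0.1,-3.2,0.02,1]])

```text
clock: 31.7
position: [0.5309, -0.0487, 0.1701]
ee_rot: [2.387, 2.038, -0.014]
force: [-0.7, -0.6, -0.9]
width: 0.204
```

>>> carry_out(plan=[[0,0,0,-0.14,1],[0,0,0,-0.28,1],[0,0,0,-0.42,1],[0,0,0,-0.56,1],[0,0,0,-0.7,1],[0,0,0,-0.84,1],[0.5,0,0,-0.98,1],[1,-0.1,0,-1.12,1],[1.5,-0.2,0,-1.26,1],[1.81,-0.27,-1,-1.34,1],[1.81,-0.27,-2,-1.34,1],[1.81,-0.27,-3.2,-1.34,1],[1.81,-0.27,-3.2,-1.34,1],[1.81,-0.27,-3.2,-1.34,1],[1.81,-0.27,-3.2,-1.34,1]])

```text
clock: 33.2
position: [0.549, -0.0514, 0.1384]
ee_rot: [-3.136, -0.116, 0.013]
force: [-0.3, 0.2, -0.9]
width: 0.203
```

```bash
cat >> h.py <<'E'
def plan_in(S,name):
    s,im,P,o=pin(name);M=R.from_rotvec(s['ee_rot']).as_matrix();print('tool ang',np.arctan2(M[1,0],M[0,0]).round(4),M[2].round(4))
    t=(P-s['position'])@M;q=t.reshape(-1,3);q=q[(q[:,0]>.02)&(q[:,0]<.08)&(q[:,1]>.005)&(q[:,1]<.016)&(q[:,2]>.055)&(q[:,2]<.07)]
    tip=np.percentile(q[:,0],99.5);a=np.polyfit(q[:,0],q[:,1],1);z=np.polyfit(q[:,0],q[:,2],1);e=tip-.030
    al=np.arctan2(M[1,0],M[0,0])-np.arctan(a[0]);print('tip',tip.round(4),'slope',a.round(4),z.round(4),'leg ang',al.round(4),'spin',round(.05-al,4))
    E=np.array([e,np.polyval(a,e),np.polyval(z,e)+.0015]);T=np.array([tip,np.polyval(a,tip),np.polyval(z,tip)+.0015])
    Rz=R.from_euler('z',.05-al).as_matrix()@M
    H=np.array([*S,.048])-Rz@E;Tz=.048-(Rz@T)[2];B=H-.045*np.array([.99875,.05,0]);B[2]=Tz
    print('approach delta cm',((B-s['position'])*100).round(2),'home delta cm',((H-s['position'])*100).round(2))
    q=P.reshape(-1,3)
    for c in[(.625,.0336),(.6295,-.0557),(.634,-.145)]:
        r=q[(np.hypot(q[:,0]-c[0],q[:,1]-c[1])<.03)&(q[:,2]>.04)&(q[:,2]<.0465)]
        if len(r)>200: print('hub',cv2.minEnclosingCircle(r[:,:2].astype(np.float32)))
E
python3 - <<'E'
from h import *
plan_in((.6295,-.0557),'preM')
E
```

```text
33.2 [ 0.549  -0.0514  0.1384] 0.203 [-0.3  0.2 -0.9]
0.015 70 [0.0176 0.0075 0.0641]
0.02 76 [0.0226 0.0074 0.0643]
0.025 74 [0.0276 0.0074 0.0644]
0.03 76 [0.0326 0.0073 0.0645]
0.035 77 [0.0375 0.0072 0.0647]
0.04 78 [0.0425 0.0072 0.0649]
0.045 82 [0.0476 0.0071 0.065 ]
0.05 80 [0.0526 0.0071 0.0654]
0.055 81 [0.0576 0.0071 0.0655]
0.06 56 [0.0618 0.007  0.0659]
tool ang 0.0741 [-0.0083 -0.0042 -1.    ]
tip 0.0633 slope [-0.0096  0.0076] [0.0378 0.0633] leg ang 0.0836 spin -0.0336
approach delta cm [ 0.25 -0.08 -2.26] home delta cm [ 4.75  0.14 -2.4 ]
hub ((0.6200303435325623, 0.0341118760406971), 0.025150466710329056)
hub ((0.629840075969696, -0.05565500259399414), 0.02003587782382965)
hub ((0.634013831615448, -0.1448410451412201), 0.02018282562494278)
```

>>> carry_out(plan=[[0.15,-0.09,0,-0.033,1],[0.15,-0.09,-1.2,-0.033,1],[0.15,-0.09,-2.26,-0.033,1],[0.15,-0.09,-2.26,-0.033,1],[0.15,-0.09,-2.26,-0.033,1],[0.15,-0.09,-2.26,-0.033,1],[0.75,-0.06,-2.28,-0.033,1],[1.25,-0.03,-2.3,-0.033,1],[1.75,-0.01,-2.3,-0.033,1],[2.25,0.02,-2.35,-0.033,1],[2.25,0.02,-2.35,-0.033,1],[2.25,0.02,-2.35,-0.033,1]])

```text
clock: 34.45
position: [0.5716, -0.0513, 0.1149]
ee_rot: [-3.137, -0.064, 0.013]
force: [-0.6, -0.7, -0.6]
width: 0.208
```

>>> carry_out(plan=[[0.4,0.02,0,0,1],[0.8,0.04,0,0,1],[1.2,0.06,0,0,1],[1.6,0.08,-0.05,0,1],[2.0,0.1,-0.05,0,1],[2.3,0.12,-0.05,0,1],[2.5,0.13,-0.05,0,1],[2.5,0.13,-0.05,0,1],[2.5,0.13,-0.05,0,1],[2.5,0.13,-0.05,0,1]])

```text
clock: 35.45
position: [0.5966, -0.0503, 0.1145]
ee_rot: [-3.137, -0.064, 0.013]
force: [-0.3, -0.2, -0.2]
width: 0.204
```

```bash
python3 - <<'E'
from h import *
s,im,P,o=pin('inM')
cv2.imwrite('pics/inMc.png',cv2.resize(im[90:330,170:390,::-1],None,fx=2.4,fy=2.4,interpolation=cv2.INTER_CUBIC))
E
```

```text
35.45 [ 0.5966 -0.0503  0.1145] 0.204 [-0.3 -0.2 -0.2]
0.015 70 [0.0176 0.0077 0.0643]
0.02 19 [0.0206 0.0077 0.0642]
0.03 7 [0.033  0.0157 0.0555]
0.035 41 [0.0388 0.0133 0.0618]
0.04 127 [0.0422 0.008  0.0621]
0.045 89 [0.0475 0.0076 0.0655]
0.05 82 [0.0525 0.0072 0.0655]
0.055 80 [0.0575 0.0071 0.0653]
0.06 58 [0.0618 0.007  0.0658]
```

View pics/inMc.png

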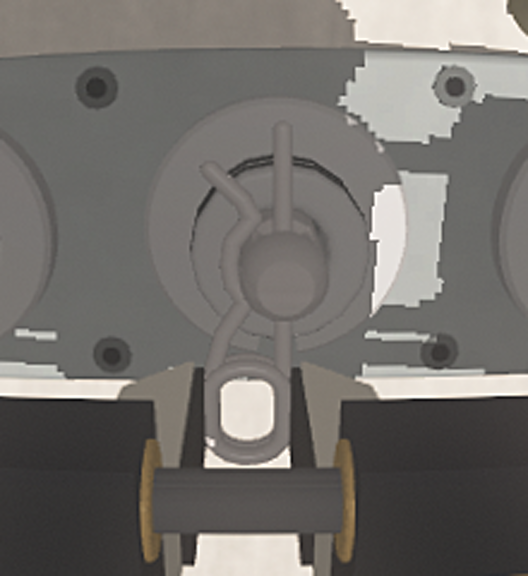

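>>> carry_out(plan=[[0,0,0,0,3.6],[0,0,0,0,3.6],[0,0,0,0,3.6],[0,0,3,0,3.6],[0,0,6,0.05,3.6],[-2,-3,8.6,0.19,3.6],[-4,-6,8.6,0.33,3.6],[-6.6,-7.9,8.6,0.47,3.6],[-6.6,-7.9,8.6,0.61,3.6],[-6.6,-7.9,8.6,0.75,3.6],[-6.6,-7.9,8.6,0.89,3.6],[-6.6,-7.9,8.6,1.03,3.6],[-6.6,-7.9,8.6,1.17,3.6],[-6.6,-7.9,8.6,1.31,3.6],[-6.6,-7.9,8.6,1.45,3.6],[-6.6,-7.9,8.6,1.5,3.6],[-6.6,-7.9,8.6,1.5,3.6],[-6.6,-7.9,8.6,1.5,3.6],[-6.6,-7.9,8.6,1.5,3.6]])

```text
clock: 37.4
position: [0.5306, -0.1293, 0.2005]
ee_rot: [2.254, 2.184, -0.013]
force: [-0.0, -0.5, -0.6]
width: 0.392
```

```bash
python3 - <<'E'
from h import *
s,im,d=grab('wrist','clipR');P=pts('wrist',d,s);print(s['clock'],s['position'],s['joints'].round(2))
M=R.from_rotvec(s['ee_rot']).as_matrix();print(np.arctan2(M[1,0],M[0,0]))
x,f,n=clipfit(P,(.5302,-.1275),1.548);print(x,f,n,'true',x-[0,.0021,0])
E
```

```text
37.4 [ 0.53058275 -0.12928946  0.20049411] [-0.46  0.51  0.84  1.92 -0.47  0.92  0.59]
1.5391180466073935
[ 0.5302 -0.1279  1.5374] 0.308 2215 true [ 0.5302 -0.13    1.5374]
```

>>> carry_out(plan=[[-0.04,-0.05,-4,0,3.6],[-0.04,-0.05,-8,0,3.6],[-0.04,-0.05,-11,0,3.6],[-0.04,-0.05,-12.5,0,3.6],[-0.04,-0.05,-13.15,0,3.6],[-0.04,-0.05,-13.15,0,3.6],[-0.04,-0.05,-13.15,0,3.6],[-0.04,-0.05,-13.15,0,1],[-0.04,-0.05,-13.15,0,1],[-0.04,-0.05,-13.15,0,1],[-0.04,-0.05,-13.15,0,1],[-0.04,-0.05,-13.15,0,1],[-0.04,-0.05,-11,0,1],[-0.04,-0.05,-8,0,1],[-0.04,-0.05,-5,0,1],[-0.04,-0.05,-3.2,0,1],[-0.04,-0.05,-3.2,0,1]])

```text
clock: 39.15
position: [0.5312, -0.1302, 0.1706]
ee_rot: [2.252, 2.183, -0.01]
force: [0.6, 0.2, -1.0]
width: 0.208
```

>>> carry_out(plan=[[0,0,0,-0.14,1],[0,0,0,-0.28,1],[0,0,0,-0.42,1],[0,0,0,-0.56,1],[0,0,0,-0.7,1],[0,0,0,-0.84,1],[0.5,-0.2,0,-0.98,1],[1,-0.5,0,-1.12,1],[1.5,-0.8,0,-1.26,1],[2.2,-1.1,0,-1.4,1],[2.2,-1.1,-1.5,-1.48,1],[2.2,-1.1,-3.2,-1.48,1],[2.2,-1.1,-3.2,-1.48,1],[2.2,-1.1,-3.2,-1.48,1],[2.2,-1.1,-3.2,-1.48,1]])

```text
clock: 40.65
position: [0.5532, -0.1413, 0.1389]
ee_rot: [-3.14, -0.095, 0.013]
force: [1.3, 0.0, -0.4]
width: 0.207
```

```bash
python3 - <<'E'
from h import *
plan_in((.6339,-.1449),'preR')
E
```

```text
40.65 [ 0.5532 -0.1413  0.1389] 0.207 [ 1.3  0.  -0.4]
0.015 72 [0.0175 0.0075 0.0641]
0.02 65 [0.0225 0.0076 0.0642]
0.025 67 [0.0274 0.0077 0.0645]
0.03 80 [0.0324 0.0078 0.0646]
0.035 75 [0.0376 0.0077 0.0647]
0.04 82 [0.0426 0.0077 0.0649]
0.045 79 [0.0477 0.0076 0.065 ]
0.05 81 [0.0526 0.008  0.0654]
0.055 77 [0.0575 0.008  0.0655]
0.06 75 [0.0622 0.008  0.0657]
tool ang 0.0604 [-8.e-03 -4.e-04 -1.e+00]
tip 0.0642 slope [0.0099 0.0074] [0.0368 0.0634] leg ang 0.0505 spin -0.0005
approach delta cm [ 0.17 -0.02 -2.31] home delta cm [ 4.66  0.21 -2.45]
hub ((0.6202573180198669, 0.0341111421585083), 0.025403516367077827)
hub ((0.6247400045394897, -0.05461537092924118), 0.025412680581212044)
hub ((0.6341070532798767, -0.14518696069717407), 0.02012672647833824)
```

>>> carry_out(plan=[[0.1,-0.03,0,0,1],[0.1,-0.03,-1.2,0,1],[0.1,-0.03,-2.3,0,1],[0.1,-0.03,-2.3,0,1],[0.1,-0.03,-2.3,0,1],[0.1,-0.03,-2.3,0,1],[0.67,0,-2.33,0,1],[1.17,0.03,-2.35,0,1],[1.67,0.05,-2.37,0,1],[2.17,0.08,-2.4,0,1],[2.17,0.08,-2.4,0,1],[2.17,0.08,-2.4,0,1]])

```text
clock: 41.9
position: [0.575, -0.1406, 0.115]
ee_rot: [-3.14, -0.095, 0.012]
force: [-0.4, 0.1, -0.7]
width: 0.206
```

>>> carry_out(plan=[[0.4,0.02,0,0,1],[0.8,0.04,0,0,1],[1.2,0.06,0,0,1],[1.6,0.08,-0.05,0,1],[2.0,0.1,-0.05,0,1],[2.3,0.12,-0.05,0,1],[2.5,0.13,-0.05,0,1],[2.5,0.13,-0.05,0,1],[2.5,0.13,-0.05,0,1],[2.5,0.13,-0.05,0,1]])

```text
clock: 42.9
position: [0.6, -0.1395, 0.1146]
ee_rot: [3.14, 0.094, -0.012]
force: [-0.7, 0.5, 0.4]
width: 0.208
```

```bash
python3 - <<'E'
from h import *
s,im,P,o=pin('inR')
cv2.imwrite('pics/inRc.png',cv2.resize(im[90:330,170:390,::-1],None,fx=2.4,fy=2.4,interpolation=cv2.INTER_CUBIC))
E
```

```text
42.9 [ 0.6    -0.1395  0.1146] 0.208 [-0.7  0.5  0.4]
0.015 73 [0.0176 0.0075 0.0642]
0.02 27 [0.0213 0.0077 0.064 ]
0.035 13 [0.0393 0.0153 0.0592]
0.04 141 [0.0424 0.0093 0.0612]
0.045 86 [0.0476 0.008  0.0656]
0.05 88 [0.0524 0.0083 0.0657]
0.055 82 [0.0576 0.008  0.0655]
0.06 72 [0.0623 0.008  0.0658]
```

View pics/inRc.png

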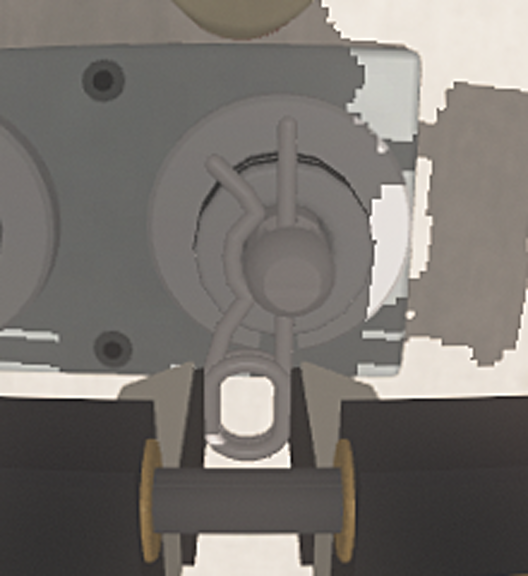

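>>> carry_out(plan=[[0,0,0,0,3.6],[0,0,0,0,3.6],[0,0,0,0,3.6],[0,0,3,0,3.6],[0,0,7,0.05,5],[-2,-1,11,0.19,9.1],[-5,-2,13.5,0.33,9.1],[-8,-4,13.5,0.47,9.1],[-11,-6,13.5,0.61,9.1],[-13,-7,13.5,0.75,9.1],[-13,-7,13.5,0.89,9.1],[-13,-7,13.5,1.03,9.1],[-13,-7,13.5,1.17,9.1],[-13,-7,13.5,1.31,9.1],[-13,-7,13.5,1.45,9.1],[-13,-7,13.5,1.5,9.1],[-13,-7,13.5,1.5,9.1],[-13,-7,13.5,1.5,9.1],[-13,-7,13.5,1.5,9.1]])

```text
clock: 44.85
position: [0.4699, -0.2095, 0.2496]
ee_rot: [2.231, 2.204, -0.009]
force: [-0.3, 0.3, -0.1]
width: 0.994
```

```bash
cat >> h.py <<'E'
def tray(P,box=(.38,.55,-.32,-.16),z=(.031,.042)):
    q=P.reshape(-1,3);q=q[(q[:,0]>box[0])&(q[:,0]<box[1])&(q[:,1]>box[2])&(q[:,1]<box[3])&(q[:,2]>z[0])&(q[:,2]<z[1])]
    return len(q),cv2.minAreaRect(q[:,:2].astype(np.float32))
def outline(im,P):
    h=cv2.cvtColor(im,cv2.COLOR_RGB2HSV);m=(h[...,0]>15)&(h[...,0]<35)&(h[...,1]>170)&(abs(P[...,2])<.012)&(P[...,0]<.6)&(P[...,0]>.36)&(P[...,1]>.1)
    return m.sum(),cv2.minAreaRect(P[m][:,:2].astype(np.float32))
E
python3 - <<'E'
from h import *
w=np.load('w1.npz');print('w1',tray(w['P']-YB),outline(w['im'],w['P']-YB))
w=np.load('w0.npz');print('w0',tray(w['P']-YB),outline(w['im'],w['P']-YB))
A=np.load('top0.npy');print('top',tray(A[...,3:]),outline(A[...,:3].astype(np.uint8),A[...,3:]))
s,im,d=grab('wrist','trayh');P=pts('wrist',d,s)-YB;print(s['clock'],s['position'],s['ee_rot'],s['joints'].round(2),tray(P))
M=R.from_rotvec(s['ee_rot']).as_matrix();print(np.arctan2(M[1,0],M[0,0]),s['width'])
E
```

```text
w1 (757, ((0.46192747354507446, -0.2241785228252411), (0.10049735009670258, 0.06721855700016022), 0.9650821089744568)) (np.int64(33), ((0.4324212670326233, 0.1833294928073883), (0.12316571176052094, 0.1067390888929367), 4.455160140991211))
w0 (375, ((0.4618026614189148, -0.22371383011341095), (0.10160374641418457, 0.0669722706079483), 1.426729679107666)) (np.int64(0), ((0.0, 0.0), (0.0, 0.0), 0.0))
top (189, ((0.4626794159412384, -0.22449235618114471), (0.10067872703075409, 0.06600068509578705), 1.158300757408142)) (np.int64(527), ((0.4478086531162262, 0.19160178303718567), (0.150496244430542, 0.11557932943105698), 4.768062591552734))
44.85 [ 0.46993141 -0.20946695  0.24956365] [ 2.23115505  2.20417164 -0.00894614] [-0.37  0.39  0.91  1.95 -0.37  0.98  0.71] (1023, ((0.4617965817451477, -0.2243298888206482), (0.10044965893030167, 0.06569307297468185), 1.2668952941894531))
1.5586299867546092 0.9939870819269574
```

>>> carry_out(plan=[[-0.4,-0.7,0,0.14,9.1],[-0.81,-1.48,0,0.28,9.1],[-0.81,-1.48,0,0.42,9.1],[-0.81,-1.48,0,0.56,9.1],[-0.81,-1.48,0,0.7,9.1],[-0.81,-1.48,0,0.84,9.1],[-0.81,-1.48,0,0.98,9.1],[-0.81,-1.48,0,1.12,9.1],[-0.81,-1.48,0,1.26,9.1],[-0.81,-1.48,0,1.4,9.1],[-0.81,-1.48,0,1.54,9.1],[-0.81,-1.48,0,1.604,9.1],[-0.81,-1.48,-5,1.604,9.1],[-0.81,-1.48,-5,1.604,9.1],[-0.81,-1.48,-5,1.604,9.1]], squeeze=30)

```text
clock: 46.4
position: [0.4612, -0.2242, 0.1994]
ee_rot: [-0.032, 3.136, 0.0]
force: [0.4, -0.9, -0.3]
width: 0.993
```

```bash
python3 - <<'E'
from h import *
s,im,d=grab('wrist','trayh2');P=pts('wrist',d,s)-YB;print(s['clock'],s['position'],s['width'],s['joints'].round(2),tray(P))
M=R.from_rotvec(s['ee_rot']).as_matrix();print(np.degrees(np.arctan2(M[1,0],M[0,0])))
h=cv2.cvtColor(im,cv2.COLOR_RGB2HSV)
A=np.load('top0.npy');print(outline(A[...,:3].astype(np.uint8),A[...,3:]),'top chuckcheck',chuck(A[...,3:],(.4258,.0757)),tray(A[...,3:]))
E
```

```text
46.4 [ 0.46122807 -0.22422116  0.19943827] 0.9932973520651575 [-0.01  0.38  0.47  1.99 -0.23  0.82  2.18] (1362, ((0.4620399475097656, -0.22463500499725342), (0.10064951330423355, 0.0656590536236763), 1.028336763381958))
-178.8451397540857
(np.int64(527), ((0.4478086531162262, 0.19160178303718567), (0.150496244430542, 0.11557932943105698), 4.768062591552734)) top chuckcheck (array([0.4252, 0.0755]), 0.0199, array([0.4307, 0.0744]), 0.0382) (189, ((0.4626794159412384, -0.22449235618114471), (0.10067872703075409, 0.06600068509578705), 1.158300757408142))
```

>>> carry_out(plan=[[0.08,-0.03,-5,0,9.1],[0.08,-0.03,-9,0,9.1],[0.08,-0.03,-12.3,0,9.1],[0.08,-0.03,-12.3,0,9.1],[0.08,-0.03,-12.3,0,9.1],[0.08,-0.03,-12.3,0,5],[0.08,-0.03,-12.3,0,5],[0.08,-0.03,-12.3,0,5],[0.08,-0.03,-12.3,0,5],[0.08,-0.03,-12.3,0,5],[0.08,-0.03,-12.3,0,5],[0.08,-0.03,-10,0,5],[0.08,-0.03,-7,0,5],[0.08,-0.03,-7,0,5],[0.08,-0.03,-7,0,5]], squeeze=35)

```text
clock: 47.95
position: [0.4632, -0.2248, 0.1309]
ee_rot: [-0.033, 3.133, -0.001]
force: [0.2, 0.9, -2.0]
width: 0.706
```

>>> carry_out(plan=[[0,4,0,0.02,5],[0,8,0,0.04,5],[-0.5,12,0,0.062,5],[-1,16,0,0.062,5],[-1.4,20,0,0.062,5],[-1.4,24,0,0.062,5],[-1.4,28,0,0.062,5],[-1.4,32,0,0.062,5],[-1.4,36,0,0.062,5],[-1.4,40,0,0.062,5],[-1.4,41.6,0,0.062,5],[-1.4,41.6,0,0.062,5],[-1.4,41.6,0,0.062,5],[-1.4,41.6,0,0.062,5],[-1.4,41.6,0,0.062,5]])

```text
clock: 49.45
position: [0.4492, 0.1896, 0.1308]
ee_rot: [-0.126, 3.131, -0.002]
force: [0.7, 0.4, -2.2]
width: 0.708
```

```bash
python3 - <<'E'
from h import *
s,im,d=grab('wrist','trayp');P=pts('wrist',d,s)-YB;print(s['clock'],s['position'],s['width'],s['force'],s['ee_rot'])
zb=s['position'][2]-.0765
print(tray(P,(.36,.54,.1,.28),(.031+zb,.043+zb)),outline(im,P))
E
```

```text
49.45 [0.4492023  0.18960951 0.13082919] 0.7083982702845231 [ 0.70760028  0.38268398 -2.19520975] [-1.25680732e-01  3.13054579e+00 -1.69437954e-03]
(3399, ((0.44265684485435486, 0.18920478224754333), (0.09026595950126648, 0.10008461773395538), 4.407199382781982)) (np.int64(0), ((0.0, 0.0), (0.0, 0.0), 0.0))
```

>>> carry_out(plan=[[0,0.2,-2,0,5],[0,0.2,-4,0,5],[0,0.2,-5,0,5],[0,0.2,-5.35,0,5],[0,0.2,-5.35,0,5],[0,0.2,-5.35,0,5],[0,0.2,-5.35,0,9.1],[0,0.2,-5.35,0,9.1],[0,0.2,-5.35,0,9.1],[0,0.2,-5.35,0,9.1],[0,0.2,-2,0,9.1],[0,0.2,2,0,9.1],[0,0.2,6,0,9.1],[0,0.2,10,0,9.1],[-3,5,14,0,9.1],[-6,10,17,0,9.1],[-9,15,17,0,9.1],[-12,20,17,0,9.1],[-14,25,17,0,9.1],[-14,25,17,0,9.1]])

```text
clock: 51.5
position: [0.3085, 0.4401, 0.3013]
ee_rot: [-0.127, 3.13, -0.0]
force: [0.4, 0.6, 1.1]
width: 0.989
```

```bash
python3 - <<'E'
from h import *
s,im,d=grab('top');P=pts('top',d);print(s['clock'],s['position'],s['force'])
print(tray(P,(.36,.54,.1,.28)),outline(im,P))
q=P.reshape(-1,3)
for c in[(.625,.0336),(.6295,-.0557),(.634,-.145)]:
    r=q[np.hypot(q[:,0]-c[0],q[:,1]-c[1])<.04];print(np.histogram(r[:,2],12,(.0,.06))[0])
a=cv2.resize(im[120:345,130:410,::-1],None,fx=2.66,fy=2.66,interpolation=cv2.INTER_CUBIC)
cv2.imwrite('pics/fin.png',a)
E
```

```text
51.5 [0.30853988 0.44006406 0.30128077] [0.40433681 0.55309316 1.06222297]
(193, ((0.4477884769439697, 0.19071292877197266), (0.10000218451023102, 0.066405288875103), 4.416023254394531)) (np.int64(587), ((0.44769665598869324, 0.19155867397785187), (0.15034285187721252, 0.11552031338214874), 4.906318187713623))
[  5  35 173 102 242  39   9  23 122  78  27  16]
[  0  36 197 107 238  33  10  21 114  82  36  13]
[  7  38 184  73 254  40   6  19 113  80  40  13]
```

View pics/fin.png

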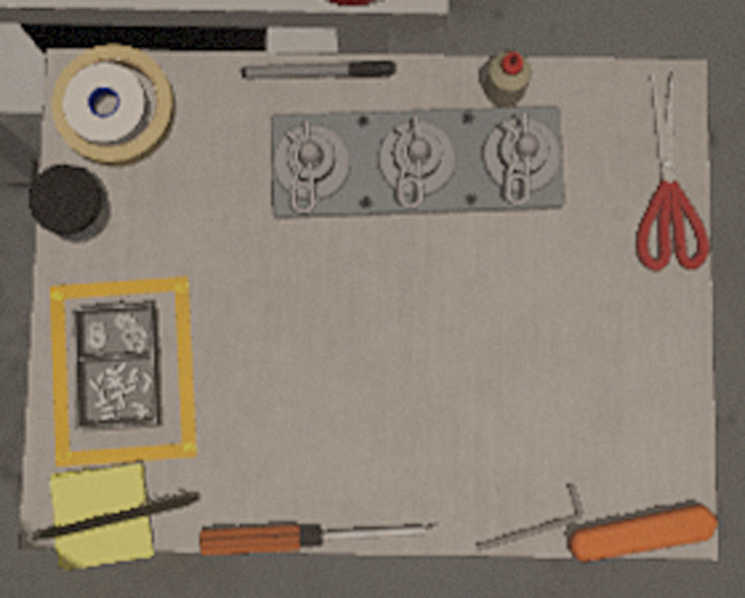

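The final picture shows all three chucks seated (flange tops about 22 mm up, hub tops about 43 mm). All three clips are home, and the tray stands inside its outline (pixels 75–160, 300–428). The gripper is clear of everything.

```bash
python3 -c "from cell import arm; print(arm.sign_off())"
```

```text
the job is handed in; nothing more can be done
None
```

The cart is done and handed in at about 51.5 s of the 210 s allowed.

- **Chucks:** All three were present and sit on the three spindles, flat on the plate with the dog pegs in the notches. Final depths put the flange tops at about 22 mm and the hub tops at about 43 mm, as they should be. The pegs were seen in the notches of spindles 1 and 2. Spindle 3 was out of view in that picture, but its chuck sits at the same depths. The right-hand chuck had been knocked about 2.5 cm aside, so I measured it again before picking it up.
- **Spring cotters:** All three legs are through the cross holes with the bows snapped round the spindles. I saw each one home in a wrist close-up before letting go, and all three again in the last top picture.
- **Tray:** It stands about 1 mm off the centre of its outline and turned about 0.5° from it, well inside the tape. The other things on the cart look unmoved.

**Disagreements:** The wrist camera's calibration was off by about 2 mm in world y. It showed up as a shift that changed with tool yaw, so I corrected for it, and the top camera agreed with the corrected values. The measured contact forces stayed near zero after the insertions, and no final check failed.

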